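Change the batch on the rung-drying rack and set its heat

TASK

The last batch of turned chair rungs clipped on the warm-air drying rack is dry: first turn the rack's heat selector back to off, its end stop. Then take every dry rung out of its clip and lay it flat in the finished-work tray, and push each freshly stained rung on the bench down into a free clip of the rack, fully home in both forks with the sprung jaw snapped shut over it. Only when all that is done, switch the heat on at the third click from off, and leave the rest of the bench as it is.

Things in the scene. Friction and masses are not known exactly. Their poses are not given: they have to be found in the camera images.
- dial (a joint): heat selector of the drying rack, rad: 0 = off, at its end stop; it grows clockwise seen from above. It clicks every 24 degrees (0.419 rad): eight heat steps after off, so step 3 is 1.257 and the far stop 3.351. A spring pawl pulls it into the nearest notch and holds it there; moving it to the next click takes about 0.1 N m. It starts on a higher step than 3.
- dial_grip (a point): centre of the selector's grip bar, on its vertical axis. The black bar is 46 mm long, 14 mm thick and reaches from the skirt 14 mm below this point to 12 mm above it; the round skirt under it is 48 mm wide. The point's x axis points along the bar to its pointer end (white line), y across the bar. Nine white marks on the panel show the notches; the broad one is off. The nearest bay is 81 mm away.
- bay1 (a point): clip bay 1 of 4 of the drying rack (side by side, 64 mm apart; bay 4 is next to the selector). The point is where the centre of a clipped rung lies: 85 mm over the bench, 40 mm over the rack's top plate; x along the rung. Two upright forks, each 12 mm thick, stand 50 mm to either side along x (88 mm free between them); their slots are 21 mm wide, the seat 9 mm below this point
- jaw1 (a joint): sprung jaw of bay 1, rad: 0 = shut, up to 0.6; hinged low on the +y side; two black noses, one at each fork. A rung pushed straight down meets the sloping noses from about 25 mm above its seat, swings the jaw some 0.3 rad aside (about 10 N), and the jaw snaps shut over it once it is fully down
- bay2 (a point): clip bay 2, made like bay 1: on the -y side of each slot stands a tall fixed prong, flared at its top (37 mm above this point); on the +y side the sprung jaw's noses lean over the slot, their tops 34 mm above this point
- jaw2 (a joint): jaw of bay 2, like jaw1. A pull straight up (about 5 to 12 N) brings a clipped rung out past the jaw
- bay3 (a point): clip bay 3, made like bays 1 and 2
- jaw3 (a joint): sprung jaw of bay 3, like jaw1 and jaw2
- bay4 (a point): clip bay 4, made like bays 1 and 2; next to the selector
- jaw4 (a joint): sprung jaw of bay 4, like jaw1 and jaw2
- wetA_mid (a point): turned dark-wood chair rung, 150 mm long along its x axis, 60 g: a square block 24 x 24 mm and 50 mm long at the middle, round 18 mm shafts to both sides, thinner tips. Freshly stained; starts lying on the bench on a flat of its block. The point is its very centre (12 mm over the bench when it lies there); x runs along it. Two to four of wetA to wetD are present
- wetB_mid (a point): freshly stained rung like wetA, or absent
- wetC_mid (a point): freshly stained rung like wetA, or absent
- wetD_mid (a point): freshly stained rung like wetA, or absent
- dry1_mid (a point): dry rung of the last batch, same kind as wetA; it starts clipped in bay 1. One or two of dry1 to dry4 are present. The point is its centre; x runs along it
- dry2_mid (a point): as dry1, but starts in bay 2, or absent
- dry3_mid (a point): as dry1, but starts in bay 3, or absent
- dry4_mid (a point): as dry1, but starts in bay 4, or absent
- tray_in (a point): open plywood tray for finished rungs: centre of its inner floor, 6 mm over the bench. Inside 188 mm along the point's x by 123 mm along y; walls 6 mm thick, rim 34 mm above this point; empty at the start
- tin: closed round stain tin, 88 mm wide, 112 mm tall; leave alone. Origin at its underside
- brush: flat brush, 190 mm, lying; leave alone
- scraper: scraper with black handle, 230 mm, lying; leave alone
- sandblock: cork sanding block, 115 x 65 x 32 mm; leave alone. Origin at its underside
Things that resemble listed ones, but are neither listed nor needed, are in the scene too. What is shaped like the part that bears wetA_mid but green is not meant. What is shaped like the part that bears dry1_mid but orange is not meant.

How it is judged:
By the outcome, as a careful person would: the job done as asked, in the order asked, and still so for the second after the job is handed in, with the robot touching nothing.
Of dry1, dry2, dry3, dry4 only 1 to 2 are there at a start; the rules pass over those that are not, and their reading is None.
Of wetA, wetB, wetC, wetD only 2 to 4 are there at a start; the rules pass over those that are not, and their reading is None.
At some moment in a run one of wetA, wetB, wetC, wetD may be knocked a few centimetres aside while the robot is not near it.
It also fails if it takes over 210 s, if anything falls off the work surface, if the arm or the gripper's body presses on something with over 40 N, if the wrist force passes 120 N, or if a joint passes its speed limit or range.

ROBOT

A 6-joint arm with a two-finger parallel gripper is mounted at the origin on the work surface. World frame = base frame: x ahead of the robot, y to its left, z up, the work surface at z = 0. Lengths are in mm, angles in rad, forces in N, time in s.
With the tool pointing down it reaches from about 275 to 750 mm from the base axis. Payload 10.2 kg.
Tool frame: the origin (TCP) lies on the centre line of the jaws, within the pads' length; the fingertips stand 17 mm ahead of it and the grasp point (between the pads) lies 2 mm behind it; z points along the fingers, y is the line along which they close (so a half turn about z gives the same grasp; the last joint's range is limited). The gripper opens to 85 mm and grips with 20 to 120 N. Pads are 22 mm wide; open, the fingers measure 114 mm over their backs; the gripper's body (76 mm by 85 mm) begins 54 mm behind the grasp point. The pads swing forward as they close: fully open they stand 13 mm farther back than shut.
Start: joints at [-1.463, 0.313, 1.498, -0, 1.331, -0.223], TCP at [170.507, -496.547, 248.294] pointing down, gripper open.
Joint ranges: [-2.94, 2.94], [-0.97, 2.17], [0.19, 2.56], [-1.23, 4.37], [0.02, 3.11], [-2.88, 2.88]. Speed limits (rad/s): [2.39, 2.39, 3.01, 3.14, 3.14, 3.14].

INTERFACE

Orientations are given as a unit quaternion [w, x, y, z].
In Python, from rig import ctrl gives the robot as it stands. The module is installed in compiled form; this text tells all that it offers.
- The arm moves only by the shell command python3 -m jog 'ROWS' [FORCE]. ROWS is JSON, a list of rows, each an object with "delta_pos": the shift along the world's x, y, z in mm, a list of three; "angular": the turn, a rotation vector about the world's x, y, z in rad, a list of three; "fingers": the opening, from 0 (shut) to 1 (fully open). In form: [{"delta_pos": [tx, ty, tz], "angular": [rx, ry, rz], "fingers": fingers}, ...]. A call has 1 to 10 rows; each row is the pose to reach, as a shift and turn from the pose commanded when the call began; what a row does not reach only later rows make up. A row lasts 1/8 s, in which the tool goes at most 62.5 mm and 10.7 degrees, less where a joint would pass 70% of its speed; a pose out of reach is approached as far as the arm can. A call with a gripper value outside its range is refused whole. The fingers move at their own pace and stop on an object; FORCE is the grip in N (left out, the last holds). Time passes only in rows, so rows that repeat a pose let the fingers close. It gives the time, the measured TCP pose, the force, the opening and the grip force at its end, in the units of the state.
- ctrl.sense(): the state, without advancing time (a new reading comes with each control period).
- ctrl.capture(name): name is "scene" or "top"; returns a dict with "pixels" (400x640x3 uint8, blue, green, red), "fx", "fy", "cx", "cy" (pixels), "dist" ([k1, k2, p1, p2, k3] as OpenCV has them; the pictures are not rectified), "R" (3x3) and "t" (3): a world point X has camera coordinates R X + t. Camera axes: x right, y down, z forward; pixel columns grow to the right and rows downward; lengths in mm; the calibration is good to about 2 mm. A picture is of the moment at which its call begins. There is no depth.
- ctrl.finish_job(): hands the job in; it is judged then, once.
The state is a dict: "time_s": time; "joints": joint angles; "dq": joint speeds; "tau": joint torques, N m; "eef_pos": TCP position; "ee_rot": TCP orientation; "force": force on the tool from outside, world axes, zero at the start; "wrist_torque": the same for the moment, N m; "grip_width": opening from 0.0 (shut) to 1.0 (fully open); "grip_force": force on a finger pad.
Only numpy, scipy, OpenCV 4.12 (cv2) and the standard library are available. Lean on these libraries where they do the work, as an engineer would, in place of code of your own. Each camera call takes 0.05 s, during which the arm holds its last target. There are 200 camera calls.

## Working session

There is one attempt and no reset: what is moved stays moved. The work goes in short steps, Python scripts to look and compute and a shell command to move; the robot and the scene stay as the last step left them, time stands still between calls to the robot, and variables do not carry over. Pictures are saved under pics/ and viewed, at most 14 in all, crops included, and the job is handed in when it is done.

```bash
mkdir -p pics; cat > h.py <<'E'
from rig import ctrl
import cv2, numpy as np
def cap(n):
    d=ctrl.capture(n); d['pixels']=np.asarray(d['pixels'],dtype=np.uint8).copy()
    d['K']=np.array([[d['fx'],0,d['cx']],[0,d['fy'],d['cy']],[0,0,1.]]); d['R']=np.array(d['R']);d['t']=np.array(d['t']);d['dist']=np.array(d['dist'],float)
    return d
def ray(d,uv,z):
    uv=np.array(uv,float).reshape(-1,1,2)
    p=cv2.undistortPoints(uv,d['K'],d['dist']).reshape(-1,2)
    r=np.c_[p,np.ones(len(p))]@d['R']; c=-d['R'].T@d['t']
    return c+r*((z-c[2])/r[:,2])[:,None]
def proj(d,X):
    return cv2.projectPoints(np.array(X,float).reshape(-1,1,3),cv2.Rodrigues(d['R'])[0],d['t'],d['K'],d['dist'])[0].reshape(-1,2)
E
python3 - <<'E'
from h import *
for n in('scene','top'):
    d=cap(n); cv2.imwrite(f'pics/{n}0.png',d['pixels']); print(n,-d['R'].T@d['t'],d['R'][2],d['fx'])
print(ctrl.sense())
E
```

```text
scene [ 855.39838177 -539.78172832  833.05365599] [-0.37115624  0.57891512 -0.72601676] 399.013511543252
top [ 292.87530139   74.84320293 1789.70957059] [ 0.09517197 -0.00598208 -0.99544287] 511.6747994631839
{'time_s': 0.1, 'joints': array([-1.46343429e+00,  3.13437379e-01,  1.49835913e+00,  1.24372285e-05,
        1.33098364e+00, -2.23416636e-01]), 'dq': array([ 0.00204347, -0.00146356, -0.00073905,  0.00164742, -0.00079615,
       -0.00099419]), 'tau': array([ 1.72181230e-03, -4.12902188e+01, -2.60144985e+01, -2.48368015e-04,
        2.99960222e-03,  1.86434607e-05]), 'eef_pos': array([ 170.46995136, -496.33801464,  247.77085918]), 'ee_rot': array([-5.92398855e-04,  9.86354401e-01,  1.64634876e-01,  4.04638992e-05]), 'force': array([0.46062046, 1.80448224, 0.46901631]), 'wrist_torque': array([0.04208776, 0.0018039 , 0.01015141]), 'grip_force': 0.0, 'grip_width': 1.0005948338633641}
```

View pics/top0.png

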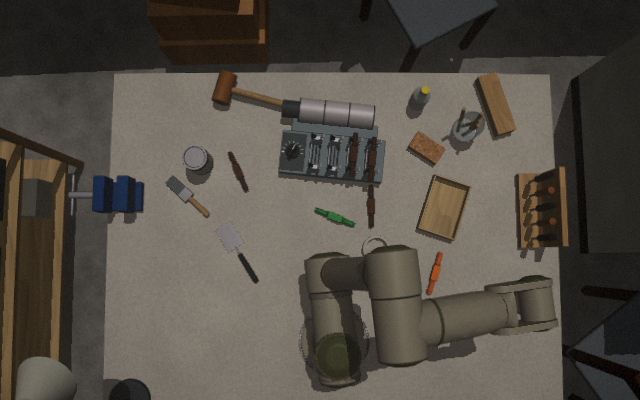

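View pics/scene0.png

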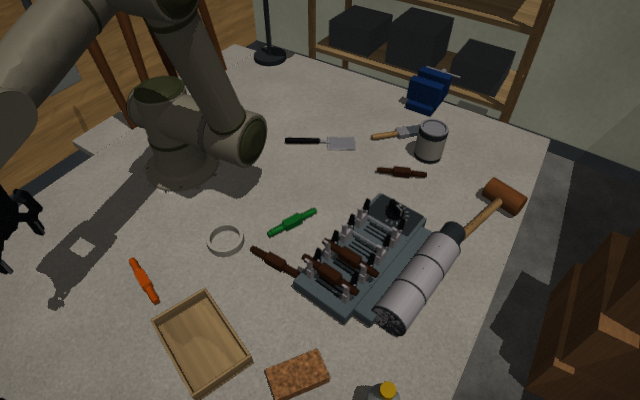

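The top view shows the rack at px (330,155), the dial at (292,150) and dry rungs in the two right bays at (353,155) and (371,157). The wet rungs are at (238,171) and (371,206), and the tray is at (443,207). The scene view shows the same layout. Next I'll zoom in on the rack.

```bash
python3 - <<'E'
import cv2,numpy as np
a=cv2.imread('pics/top0.png')[115:235,220:400]; b=cv2.imread('pics/scene0.png')[180:330,285:435]
cv2.imwrite('pics/c1.png',cv2.convertScaleAbs(cv2.resize(a,None,fx=4.4,fy=4.4,interpolation=cv2.INTER_CUBIC),alpha=1.6))
cv2.imwrite('pics/c2.png',cv2.convertScaleAbs(cv2.resize(b,None,fx=4,fy=4,interpolation=cv2.INTER_CUBIC),alpha=1.6))
E
```

```text
(no output)
```

View pics/c1.png

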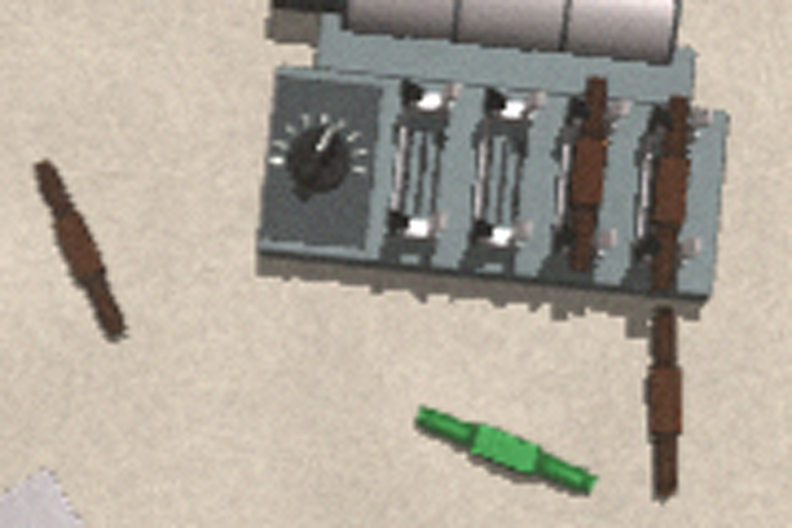

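View pics/c2.png

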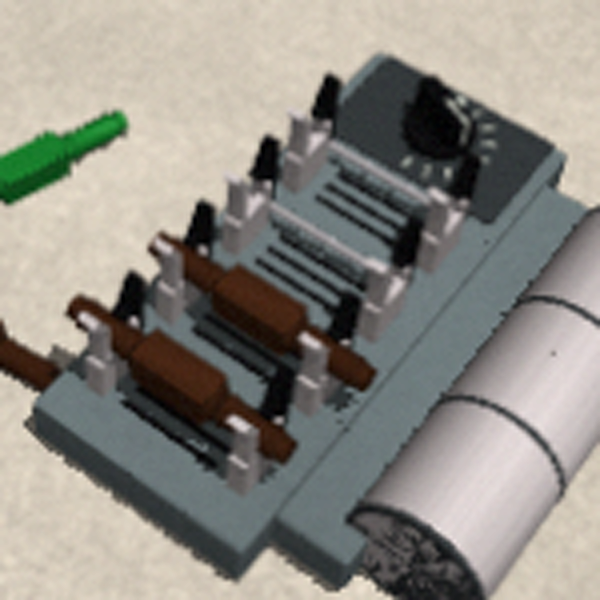

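The crops show the selector centred at c1 (319,158), pointing about 113° clockwise of the broad off mark at (276,160), so step 4 or 5. Bays 1 and 2 (right side) hold dry rungs, and bays 3 and 4 are free. Now I'll measure.

```bash
cat >> h.py <<'E'
def rungs(d,z=12,amin=60):
    hsv=cv2.cvtColor(d['pixels'],cv2.COLOR_BGR2HSV)
    m=cv2.inRange(hsv,(0,90,15),(14,255,130)); m[:, :]&=255
    n,l,s,c=cv2.connectedComponentsWithStats(m)
    out=[]
    for i in range(1,n):
        if s[i,4]<amin: continue
        ys,xs=np.where(l==i); p=np.c_[xs,ys].astype(float)
        rect=cv2.minAreaRect(p.astype(np.float32)); w,h=sorted(rect[1])
        mu=p.mean(0); v=np.linalg.svd(p-mu,full_matrices=False)[2][0]; q=(p-mu)@v
        e=np.array([mu+v*q.min(),mu+v*q.max(),mu]); out.append((s[i,4],w,h,e))
    return out
def tri(d1,u1,d2,u2):
    P=[]
    for d,u in((d1,u1),(d2,u2)):
        a=ray(d,u,0)[0]; c=-d['R'].T@d['t']; P.append((c,(a-c)/np.linalg.norm(a-c)))
    A=sum(np.eye(3)-np.outer(r,r) for c,r in P); b=sum((np.eye(3)-np.outer(r,r))@c for c,r in P)
    X=np.linalg.solve(A,b); return X,[np.linalg.norm(np.cross(X-c,r)) for c,r in P]
E
python3 - <<'E'
from h import *
np.set_printoptions(precision=1,suppress=True)
D={}
for n in('top','scene'):
    d=D[n]=cap(n); print(n)
    for a,w,h,e in rungs(d):
        if h>70 and n=='top' or w>40: continue
        print(a,round(w,1),round(h,1),e.ravel(), 'z12',ray(d,e,12)[:,:2].ravel(),'z85',ray(d,e,88)[:,:2].ravel())
t,s=D['top'],D['scene']
f=lambda x,y:(220+x/4.4-.4,115+y/4.4-.4); g=lambda x,y:(285+x/4-.4,180+y/4-.4)
print('ptr tip',tri(t,f(332,128),s,g(456,100)) )
print('offmark', tri(t,f(276,160),s,g(410,165)))
print('dialc z70', ray(t,f(319,158),65), ray(s,g(435,115),65))
# tray
hsv=cv2.cvtColor(t['pixels'],cv2.COLOR_BGR2HSV)
m=cv2.inRange(hsv,(10,70,60),(25,255,255)); m[:,:400]=0; m[:, 500:]=0; m[:165]=0;m[250:]=0
c=max(cv2.findContours(m,0,1)[0],key=cv2.contourArea); r=cv2.minAreaRect(c); print('tray',r); b=cv2.boxPoints(r); print(ray(t,b,40)[:,:2], ray(t,r[0],40))
E
```

```text
top
546 17.9 33.9 [228.5  70.7 219.1 103.3 224.   86.6] z12 [953.4 374.4 832.6 405.6 894.5 389.6] z85 [925.2 361.6 809.5 391.5 868.7 376.2]
551 20.0 32.4 [412.9 138.2 439.7 156.7 426.4 147.5] z12 [ 706.3 -284.6  639.9 -378.7  672.7 -332.1] z85 [ 688.7 -269.2  625.  -359.3  656.5 -314.7]
126 6.6 28.3 [355.6 133.  352.5 161.1 353.7 150.1] z12 [724.4 -80.9 623.3 -68.9 662.8 -73.6] z85 [706.  -74.3 609.2 -62.8 646.9 -67.3]
138 6.9 28.4 [374.2 136.9 371.3 165.1 372.4 154.1] z12 [ 710.3 -146.9  608.9 -135.1  648.4 -139.7] z85 [ 692.4 -137.4  595.4 -126.1  633.2 -130.5]
84 5.8 14.8 [234.5 163.7 240.5 177.2 237.4 170.3] z12 [613.8 346.9 565.6 324.8 590.3 336.1] z85 [600.1 335.3 554.  314.2 577.5 324.9]
200 17.5 32.9 [561.4 177.1 537.2 198.5 548.4 188.6] z12 [ 568.1 -817.7  491.2 -725.1  526.7 -767.8] z85 [ 556.4 -779.5  482.7 -690.9  516.7 -731.8]
136 6.0 27.0 [370.8 185.  371.1 212.  371.  201.6] z12 [ 538.2 -132.4  443.  -132.5  479.5 -132.5] z85 [ 527.7 -123.6  436.6 -123.7  471.5 -123.6]
123 10.1 20.2 [536.  221.5 556.  221.2 547.4 221.4] z12 [ 409.2 -717.4  410.1 -790.4  409.7 -758.8] z
[... 1562 characters left out ...]
 239.8 -351.8  308.6 -373.2  274.9 -362.7] z85 [ 296.8 -369.2  359.2 -388.6  328.6 -379.1]
1925 36.6 59.6 [324.7 364.6 269.3 386.6 297.  375.6] z12 [ 704.2 -278.2  636.2 -376.   669.5 -327.7] z85 [ 718.2 -302.4  656.5 -391.2  686.7 -347.4]
ptr tip (array([663.9, 129.7, 100.3]), [np.float64(2.205370524429097), np.float64(2.205370524429048)])
offmark (array([647.1, 169.7, -10.9]), [np.float64(19.2192295341995), np.float64(19.219229534199602)])
dialc z70 [[649.9 141.9  65. ]] [[647.  140.9  65. ]]
tray ((444.1138610839844, 206.53558349609375), (40.02850341796875, 57.865352630615234), 17.35402488708496)
[[ 385.  -284.7]
 [ 576.9 -348.8]
 [ 535.3 -481.9]
 [ 343.8 -416.2]] [[ 459.7 -382.6   40. ]]
```

```bash
python3 - <<'E'
from h import *
np.set_printoptions(precision=1,suppress=True)
t,s=cap('top'),cap('scene')
a=t['pixels'][132:168,272:312]; b=s['pixels'][190:230,375:420]
A=cv2.resize(a,None,fx=10,fy=10,interpolation=cv2.INTER_CUBIC);B=cv2.resize(b,None,fx=8.8,fy=8.8,interpolation=cv2.INTER_CUBIC)
im=np.zeros((360,800,3),np.uint8);im[:A.shape[0],:400]=A;im[:352,402:402+B.shape[1]]=B[:,:398]
cv2.imwrite('pics/dial.png',cv2.convertScaleAbs(im,alpha=1.7))
f=lambda x,y:(220+x/4.4-.4,115+y/4.4-.4); g=lambda x,y:(285+x/4-.4,180+y/4-.4)
# jaw bar bay4 ends (top: left rod)
for u,v in(((403,128),(430,193)),((400,203),(335,146))): print('bar',tri(t,f(*u),s,g(*v)))
print(ray(t,[f(645,150),f(645,210)],60))
E
```

```text
bar (array([673.3,  76.8,  69.1]), [np.float64(0.5344144593582856), np.float64(0.5344144593582141)])
bar (array([610.2,  77.3,  73.4]), [np.float64(3.0386161030802366), np.float64(3.0386161030803893)])
[[ 657.6 -112.6   60. ]
 [ 610.1 -112.1   60. ]]
```

View pics/dial.png

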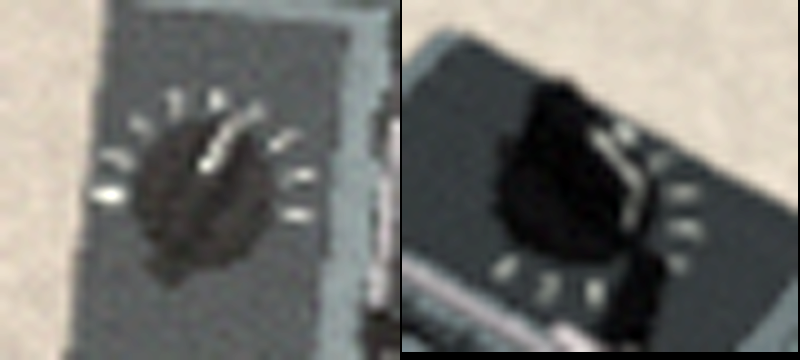

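The left crop shows nine marks, from the broad off mark at (107,195) round to (297,214). The white pointer runs (205,165)-(243,118), aimed at about mark 5. Next I'll fit the centre.

```bash
python3 - <<'E'
from h import *
from scipy.optimize import least_squares
np.set_printoptions(precision=1,suppress=True)
t,s=cap('top'),cap('scene')
F=lambda L:[(272+x/10-.45,132+y/10-.45) for x,y in L]; G=lambda L:[(375+(x-402)/8.8-.45,190+y/8.8-.45) for x,y in L]
M=[(107,195),(118,158),(141,124),(175,102),(217,98),(257,110),(285,140),(300,175),(297,214)]
SM={8:(505,268),7:(548,290),6:(594,292),4:(685,228),3:(683,193),2:(660,158)}
for k,v in SM.items(): X,e=tri(t,F([M[k]])[0],s,G([v])[0]); print(k,X,e[0])
for z in(46,):
    P=ray(t,F(M),z)[:,:2]
    r=least_squares(lambda q:np.hypot(*(P-q[:2]).T)-q[2],[650,140,30]).x
    ang=np.degrees(np.unwrap(np.arctan2(*(P-r[:2]).T[::-1])));print(z,r,ang)
for z in(75,80): 
    Q=ray(t,F([(205,165),(238,120)]),z)[:,:2]; print(z,Q,np.degrees(np.arctan2(*(Q[1]-r[:2])[::-1])),np.degrees(np.arctan2(*(Q[1]-Q[0])[::-1])))
print('ptr', tri(t,F([(205,165)])[0],s,G([(597,135)])[0]), tri(t,F([(232,126)])[0],s,G([(640,188)])[0]))
E
```

```text
8 [644.7 110.7  46.9] 0.4873450071062571
7 [658.7 109.9  46.8] 0.14278413090489034
6 [670.7 115.1  48.5] 0.08364795298110823
4 [684.2 139.1  62.1] 1.847995643038873
3 [680.3 152.3  62.7] 0.7303482909523794
2 [670.6 162.9  62.6] 3.0055902712342766
46 [653.2 142.8  33.1] [  92.2   68.8   43.3   18.7   -6.8  -31.8  -56.7  -80.  -104.1]
75 [[656.4 141.8]
 [672.  130.6]] -33.02420522817333 -35.60811984459435
80 [[655.3 141.6]
 [670.9 130.4]] -34.99094664798274 -35.60811984459423
ptr (array([654.3, 141.2,  82.6]), [np.float64(0.5533384206933519), np.float64(0.5533384206934111)]) (array([670.6, 133.2,  76.9]), [np.float64(1.2899654345666136), np.float64(1.28996543456677)])
```

```bash
python3 -m jog '[{"delta_pos":[240,320,-40],"angular":[0,0,-0.43],"fingers":0.45},{"delta_pos":[240,320,-40],"angular":[0,0,-0.43],"fingers":0.45},{"delta_pos":[240,320,-40],"angular":[0,0,-0.43],"fingers":0.45},{"delta_pos":[240,320,-40],"angular":[0,0,-0.43],"fingers":0.45},{"delta_pos":[240,320,-40],"angular":[0,0,-0.43],"fingers":0.45},{"delta_pos":[240,320,-40],"angular":[0,0,-0.43],"fingers":0.45},{"delta_pos":[240,320,-40],"angular":[0,0,-0.43],"fingers":0.45},{"delta_pos":[240,320,-40],"angular":[0,0,-0.43],"fingers":0.45},{"delta_pos":[240,320,-40],"angular":[0,0,-0.43],"fingers":0.45}]' 40
python3 -m jog '[{"delta_pos":[242.5,319,-40],"angular":[0,0,-0.443],"fingers":0.45},{"delta_pos":[242.5,319,-40],"angular":[0,0,-0.443],"fingers":0.45},{"delta_pos":[242.5,319,-40],"angular":[0,0,-0.443],"fingers":0.45},{"delta_pos":[242.5,319,-40],"angular":[0,0,-0.443],"fingers":0.45},{"delta_pos":[242.5,319,-40],"angular":[0,0,-0.443],"fingers":0.45},{"delta_pos":[242.5,319,-40],"angular":[0,0,-0.443],"fingers":0.45},{"delta_pos":[242.5,319,-40],"angular":[0,0,-0.443],"fingers":0.45},{"delta_pos":[242.5,319,-40],"angular":[0,0,-0.443],"fingers":0.45},{"delta_pos":[242.5,319,-40],"angular":[0,0,-0.443],"fingers":0.45}]'
```

```text
time_s: 1.52
eef_pos: [410.3, -177.0, 208.4]
ee_rot: [0.0, 0.999, -0.05, -0.0]
force: [0.2, -0.0, -0.3]
grip_width: 0.447
grip_force: 0.0
time_s: 2.65
eef_pos: [653.0, 140.8, 168.3]
ee_rot: [0.0, 0.963, -0.268, -0.0]
force: [0.2, -1.2, -0.3]
grip_width: 0.447
grip_force: 0.0
```

```bash
python3 -m jog '[{"delta_pos":[0,0,-40],"angular":[0,0,0],"fingers":0.45},{"delta_pos":[0,0,-60],"angular":[0,0,0],"fingers":0.45},{"delta_pos":[0,0,-75],"angular":[0,0,0],"fingers":0.45},{"delta_pos":[0,0,-85],"angular":[0,0,0],"fingers":0.45},{"delta_pos":[0,0,-90],"angular":[0,0,0],"fingers":0.45},{"delta_pos":[0,0,-90],"angular":[0,0,0],"fingers":0.45}]' 40
python3 -m jog '[{"delta_pos":[0,0,0],"angular":[0,0,0],"fingers":0},{"delta_pos":[0,0,0],"angular":[0,0,0],"fingers":0},{"delta_pos":[0,0,0],"angular":[0,0,0],"fingers":0},{"delta_pos":[0,0,0],"angular":[0,0,0],"fingers":0},{"delta_pos":[0,0,0],"angular":[0,0,0],"fingers":0}]' 30
python3 -c "
from h import *
s=ctrl.sense();print(s['wrist_torque'],s['joints'])"
```

```text
time_s: 3.4
eef_pos: [653.1, 142.3, 78.5]
ee_rot: [-0.0, 0.963, -0.268, 0.0]
force: [0.1, 0.1, 0.6]
grip_width: 0.449
grip_force: 0.0
time_s: 4.03
eef_pos: [653.3, 142.6, 79.0]
ee_rot: [-0.0, 0.963, -0.268, 0.001]
force: [-0.5, -0.0, 5.4]
grip_width: 0.153
grip_force: 33.6
[ 0.20694779 -0.01155366  0.08430471] [4.00253880e-02 7.83194936e-01 1.19995905e+00 1.93677369e-04
 1.15711338e+00 2.15287167e+00]
```

```bash
python3 -m jog '[{"delta_pos":[0,0,2],"angular":[0,0,0.15],"fingers":0},{"delta_pos":[0,0,2],"angular":[0,0,0.3],"fingers":0},{"delta_pos":[0,0,2],"angular":[0,0,0.45],"fingers":0},{"delta_pos":[0,0,2],"angular":[0,0,0.6],"fingers":0},{"delta_pos":[0,0,2],"angular":[0,0,0.75],"fingers":0},{"delta_pos":[0,0,2],"angular":[0,0,0.9],"fingers":0},{"delta_pos":[0,0,2],"angular":[0,0,1.05],"fingers":0},{"delta_pos":[0,0,2],"angular":[0,0,1.2],"fingers":0}]' 60
python3 -m jog '[{"delta_pos":[0,0,0],"angular":[0,0,0.15],"fingers":0},{"delta_pos":[0,0,0],"angular":[0,0,0.3],"fingers":0},{"delta_pos":[0,0,0],"angular":[0,0,0.45],"fingers":0},{"delta_pos":[0,0,0],"angular":[0,0,0.6],"fingers":0},{"delta_pos":[0,0,0],"angular":[0,0,0.7],"fingers":0},{"delta_pos":[0,0,0],"angular":[0,0,0.8],"fingers":0},{"delta_pos":[0,0,0],"angular":[0,0,0.85],"fingers":0},{"delta_pos":[0,0,0],"angular":[0,0,0.85],"fingers":0}]'
python3 -c "
from h import *
s=ctrl.sense();print(s['wrist_torque'],s['joints'])"
```

```text
time_s: 5.03
eef_pos: [652.6, 143.4, 79.3]
ee_rot: [-0.001, 0.946, 0.325, -0.0]
force: [1.3, 5.4, -3.1]
grip_width: 0.147
grip_force: 63.7
time_s: 6.02
eef_pos: [652.3, 143.7, 79.3]
ee_rot: [-0.001, 0.729, 0.685, -0.0]
force: [0.8, 6.9, -2.8]
grip_width: 0.144
grip_force: 63.8
[ 0.84230222 -0.10659799  0.15715878] [0.04116624 0.78259794 1.20024425 0.00181948 1.16059212 0.10215703]
```

```bash
python3 -m jog '[{"delta_pos":[0,0,0],"angular":[0,0,0.04],"fingers":0},{"delta_pos":[0,0,0],"angular":[0,0,0.08],"fingers":0},{"delta_pos":[0,0,0],"angular":[0,0,0.08],"fingers":0}]'
python3 -c "
from h import *
s=ctrl.sense();print(s['wrist_torque'],2*np.arctan2(s['ee_rot'][2],s['ee_rot'][1])*57.3)"
python3 -m jog '[{"delta_pos":[0,0,0],"angular":[0,0,0.04],"fingers":0},{"delta_pos":[0,0,0],"angular":[0,0,0.08],"fingers":0},{"delta_pos":[0,0,0],"angular":[0,0,0.08],"fingers":0}]'
python3 -c "
from h import *
s=ctrl.sense();print(s['wrist_torque'],2*np.arctan2(s['ee_rot'][2],s['ee_rot'][1])*57.3)"
```

```text
time_s: 6.4
eef_pos: [652.3, 143.7, 79.3]
ee_rot: [-0.002, 0.701, 0.713, 0.0]
force: [-0.8, 6.9, -2.0]
grip_width: 0.147
grip_force: 64.2
[ 0.97640782 -0.05923817 -0.79045307] 90.9245240947484
time_s: 6.78
eef_pos: [652.2, 143.7, 79.4]
ee_rot: [-0.002, 0.674, 0.739, 0.0]
force: [-0.7, 7.1, -1.0]
grip_width: 0.149
grip_force: 90.4
[ 1.09094701  0.15827553 -2.45213425] 95.29812954631201
```

```bash
python3 -m jog '[{"delta_pos":[0,0,0],"angular":[0,0,-0.1],"fingers":0},{"delta_pos":[0,0,0],"angular":[0,0,-0.12],"fingers":0},{"delta_pos":[0,0,0],"angular":[0,0,-0.12],"fingers":0.45},{"delta_pos":[0,0,0],"angular":[0,0,-0.12],"fingers":0.45},{"delta_pos":[0,0,0],"angular":[0,0,-0.12],"fingers":0.45},{"delta_pos":[0,0,0],"angular":[0,0,-0.12],"fingers":0.45},{"delta_pos":[0,0,60],"angular":[0,0,-0.12],"fingers":0.45},{"delta_pos":[0,0,120],"angular":[0,0,-0.12],"fingers":0.45},{"delta_pos":[0,0,120],"angular":[0,0,-0.12],"fingers":0.45}]' 40
python3 -m jog '[{"delta_pos":[-19,-210,0],"angular":[0,0,1.489],"fingers":0.45},{"delta_pos":[-19,-210,0],"angular":[0,0,1.489],"fingers":0.45},{"delta_pos":[-19,-210,0],"angular":[0,0,1.489],"fingers":0.45},{"delta_pos":[-19,-210,0],"angular":[0,0,1.489],"fingers":0.45},{"delta_pos":[-19,-210,0],"angular":[0,0,1.489],"fingers":0.45},{"delta_pos":[-19,-210,0],"angular":[0,0,1.489],"fingers":0.45},{"delta_pos":[-19,-210,0],"angular":[0,0,1.489],"fingers":0.45},{"delta_pos":[-19,-210,0],"angular":[0,0,1.489],"fingers":0.45},{"delta_pos":[-19,-210,0],"angular":[0,0,1.489],"fingers":0.45},{"delta_pos":[-19,-210,0],"angular":[0,0,1.489],"fingers":0.45}]'
python3 - <<'E'
from h import *
t,s=cap('top'),cap('scene')
a=t['pixels'][132:168,272:312]; b=s['pixels'][185:305,290:430]
A=cv2.resize(a,(360,360),interpolation=cv2.INTER_CUBIC);B=cv2.resize(b,(420,360),interpolation=cv2.INTER_CUBIC)
cv2.imwrite('pics/d2.png',cv2.convertScaleAbs(np.hstack([A,B]),alpha=1.7))
E
```

```text
time_s: 7.9
eef_pos: [654.7, 142.6, 206.0]
ee_rot: [0.003, 0.715, 0.699, 0.004]
force: [-0.6, 0.9, -0.6]
grip_width: 0.451
grip_force: 0.0
time_s: 9.15
eef_pos: [633.9, -67.6, 199.8]
ee_rot: [-0.0, 0.054, 0.999, 0.0]
force: [0.1, -1.0, -0.1]
grip_width: 0.452
grip_force: 0.0
```

View pics/d2.png

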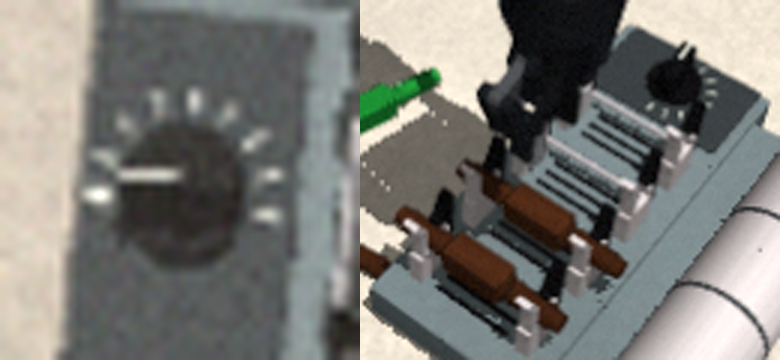

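The pointer (118,176)-(180,176) now aims at the broad off mark, which agrees with the end-stop torque. Next I'll descend on dry2.

```bash
python3 -m jog '[{"delta_pos":[0,0,-50],"angular":[0,0,0],"fingers":0.45},{"delta_pos":[0,0,-80],"angular":[0,0,0],"fingers":0.45},{"delta_pos":[0,0,-98],"angular":[0,0,0],"fingers":0.45},{"delta_pos":[0,0,-106],"angular":[0,0,0],"fingers":0.45},{"delta_pos":[0,0,-106],"angular":[0,0,0],"fingers":0.45}]' 40
python3 -m jog '[{"delta_pos":[0,0,0],"angular":[0,0,0],"fingers":0.1},{"delta_pos":[0,0,0],"angular":[0,0,0],"fingers":0.1},{"delta_pos":[0,0,0],"angular":[0,0,0],"fingers":0.1},{"delta_pos":[0,0,0],"angular":[0,0,0],"fingers":0.1},{"delta_pos":[0,0,0],"angular":[0,0,0],"fingers":0.1}]' 30
python3 -c "
from h import *
s=ctrl.sense();print(s['wrist_torque'],s['joints'][5])"
```

```text
time_s: 9.88
eef_pos: [634.3, -67.6, 94.7]
ee_rot: [0.0, 0.053, 0.999, -0.0]
force: [0.0, -0.7, -0.4]
grip_width: 0.448
grip_force: 0.0
time_s: 10.5
eef_pos: [634.7, -66.6, 95.7]
ee_rot: [0.001, 0.052, 0.999, 0.001]
force: [0.8, 5.4, 2.2]
grip_width: 0.271
grip_force: 33.2
[ 0.86592957 -0.13639162 -0.00254516] -1.7554334251806536
```

```bash
python3 -m jog '[{"delta_pos":[0,1,0],"angular":[0,0,0],"fingers":0.1},{"delta_pos":[0,1,0],"angular":[0,0,0],"fingers":0.1},{"delta_pos":[0,1,0],"angular":[0,0,0],"fingers":0.1}]' 40
python3 -c "
from h import *
s=ctrl.sense();print(s['eef_pos'],s['force'],s['wrist_torque'],2*np.arctan2(s['ee_rot'][2],s['ee_rot'][1])*57.3)"
```

```text
time_s: 10.88
eef_pos: [634.7, -66.5, 95.6]
ee_rot: [0.001, 0.052, 0.999, -0.0]
force: [0.2, 2.0, 6.7]
grip_width: 0.27
grip_force: 41.8
[634.70633352 -66.52038348  95.63240664] [0.15087402 2.00815871 6.66554707] [ 0.38777308 -0.07276123  0.06898412] 174.00763973099708
```

```bash
python3 -m jog '[{"delta_pos":[0,0,8],"angular":[0,0,0],"fingers":0.1},{"delta_pos":[0,0,18],"angular":[0,0,0],"fingers":0.1},{"delta_pos":[0,0,30],"angular":[0,0,0],"fingers":0.1},{"delta_pos":[0,0,45],"angular":[0,0,0],"fingers":0.1},{"delta_pos":[0,0,75],"angular":[0,0,0],"fingers":0.1},{"delta_pos":[0,0,100],"angular":[0,0,0],"fingers":0.1},{"delta_pos":[0,0,100],"angular":[0,0,0],"fingers":0.1}]' 50
python3 -m jog '[{"delta_pos":[-167,-292,0],"angular":[0,0,-0.216],"fingers":0.1},{"delta_pos":[-167,-292,0],"angular":[0,0,-0.216],"fingers":0.1},{"delta_pos":[-167,-292,0],"angular":[0,0,-0.216],"fingers":0.1},{"delta_pos":[-167,-292,0],"angular":[0,0,-0.216],"fingers":0.1},{"delta_pos":[-167,-292,0],"angular":[0,0,-0.216],"fingers":0.1},{"delta_pos":[-167,-292,0],"angular":[0,0,-0.216],"fingers":0.1},{"delta_pos":[-167,-292,0],"angular":[0,0,-0.216],"fingers":0.1},{"delta_pos":[-167,-292,0],"angular":[0,0,-0.216],"fingers":0.1},{"delta_pos":[-167,-292,0],"angular":[0,0,-0.216],"fingers":0.1}]'
```

```text
time_s: 11.75
eef_pos: [634.8, -67.0, 197.0]
ee_rot: [0.002, 0.052, 0.999, -0.001]
force: [0.0, 0.3, 0.1]
grip_width: 0.263
grip_force: 50.1
time_s: 12.88
eef_pos: [467.6, -357.5, 194.1]
ee_rot: [-0.0, 0.159, 0.987, 0.0]
force: [0.1, 1.2, -0.5]
grip_width: 0.263
grip_force: 50.1
```

```bash
python3 -m jog '[{"delta_pos":[0,0,-60],"angular":[0,0,0],"fingers":0.1},{"delta_pos":[0,0,-110],"angular":[0,0,0],"fingers":0.1},{"delta_pos":[0,0,-140],"angular":[0,0,0],"fingers":0.1},{"delta_pos":[0,0,-155],"angular":[0,0,0],"fingers":0.1},{"delta_pos":[0,0,-163],"angular":[0,0,0],"fingers":0.1},{"delta_pos":[0,0,-163],"angular":[0,0,0],"fingers":0.1}]'
python3 -m jog '[{"delta_pos":[0,0,0],"angular":[0,0,0],"fingers":0.37},{"delta_pos":[0,0,0],"angular":[0,0,0],"fingers":0.37},{"delta_pos":[0,0,0],"angular":[0,0,0],"fingers":0.37},{"delta_pos":[0,0,40],"angular":[0,0,0],"fingers":0.37},{"delta_pos":[0,0,100],"angular":[0,0,0],"fingers":0.45},{"delta_pos":[0,0,160],"angular":[0,0,0],"fingers":0.45},{"delta_pos":[0,0,160],"angular":[0,0,0],"fingers":0.45}]'
python3 - <<'E'
from h import *
np.set_printoptions(precision=1,suppress=True)
s=cap('scene');cv2.imwrite('pics/s3.png',s['pixels'])
t=cap('top')
for n,d in(('s',s),('t',t)):
  for a,w,h,e in rungs(d):
    P=ray(d,e,12)
    if w<15 and np.all(np.abs(P[:2,0]-450)<300) and np.all(abs(P[:,1])<520): print(n,a,w,h,P[:,:2].ravel(),ray(d,e,88)[:,:2].ravel())
E
```

```text
time_s: 13.62
eef_pos: [467.3, -358.6, 31.8]
ee_rot: [0.0, 0.16, 0.987, -0.0]
force: [0.6, -0.9, 0.0]
grip_width: 0.267
grip_force: 50.1
time_s: 14.5
eef_pos: [468.2, -359.8, 196.4]
ee_rot: [0.004, 0.16, 0.987, -0.003]
force: [-0.0, 0.3, -0.2]
grip_width: 0.45
grip_force: 0.0
s 320 9.717975616455078 49.473331451416016 [521.1 304.7 656.1 367.1 588.1 335.6] [552.  226.5 674.5 283.1 612.9 254.6]
s 469 12.004899978637695 54.365047454833984 [ 387.4 -131.   533.3 -131.4  464.4 -131.1] [ 430.7 -168.8  563.2 -169.2  500.6 -168.9]
s 538 13.867505073547363 66.28667449951172 [511.4 -78.  677.4 -96.2 598.8 -87.5] [ 543.3 -120.7  693.9 -137.3  622.5 -129.3]
s 589 11.89666748046875 64.35015106201172 [ 387.5 -333.3  536.3 -381.   466.9 -358.6] [ 430.8 -352.4  565.8 -395.7  502.9 -375.3]
t 98 6.821910381317139 15.13223648071289 [ 663.2 -141.4  609.2 -135.7  635.2 -138.5] [ 647.3 -132.2  595.7 -126.7  620.6 -129.3]
t 150 6.040096759796143 40.70500183105469 [655.6 367.1 523.8 305.2 589.3 336. ] [640.1 354.6 513.9 295.4 576.7 324.8]
t 142 6.0 28.0 [ 492.3 -132.9  394.2 -131.7  451.1 -132.4] [ 483.8 -124.   389.9 -122.8  444.4 -123.5]
t 130 7.417469501495361 43.95537567138672 [ 160.1 -325.8  305.4 -372.1  229.2 -347.8] [ 165.8 -308.7  304.8 -353.   231.9 -329.7]
```

View pics/s3.png

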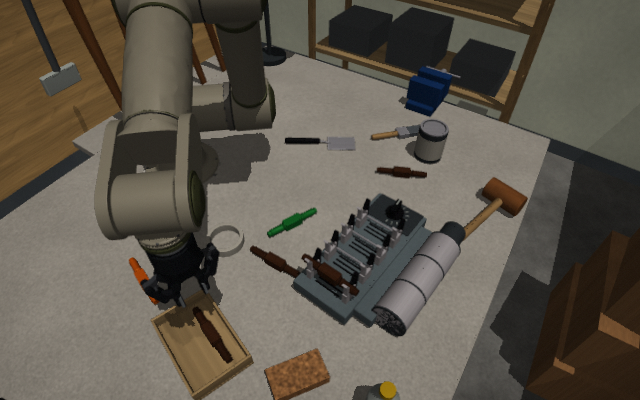

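The dry2 rung lies flat in the tray at px (211,334). Now I'll go to dry1.

```bash
python3 -m jog '[{"delta_pos":[151.5,229.5,0],"angular":[0,0,0.216],"fingers":0.45},{"delta_pos":[151.5,229.5,0],"angular":[0,0,0.216],"fingers":0.45},{"delta_pos":[151.5,229.5,0],"angular":[0,0,0.216],"fingers":0.45},{"delta_pos":[151.5,229.5,0],"angular":[0,0,0.216],"fingers":0.45},{"delta_pos":[151.5,229.5,0],"angular":[0,0,0.216],"fingers":0.45},{"delta_pos":[151.5,229.5,0],"angular":[0,0,0.216],"fingers":0.45},{"delta_pos":[151.5,229.5,0],"angular":[0,0,0.216],"fingers":0.45},{"delta_pos":[151.5,229.5,0],"angular":[0,0,0.216],"fingers":0.45}]'
python3 -m jog '[{"delta_pos":[0,0,-50],"angular":[0,0,0],"fingers":0.45},{"delta_pos":[0,0,-80],"angular":[0,0,0],"fingers":0.45},{"delta_pos":[0,0,-95],"angular":[0,0,0],"fingers":0.45},{"delta_pos":[0,0,-95],"angular":[0,0,0],"fingers":0.45},{"delta_pos":[0,0,-95],"angular":[0,0,0],"fingers":0.45}]'
```

```text
time_s: 15.6
eef_pos: [618.0, -130.1, 190.9]
ee_rot: [-0.0, 0.053, 0.999, 0.0]
force: [-0.2, 0.1, -0.1]
grip_width: 0.452
grip_force: 0.0
time_s: 16.23
eef_pos: [619.1, -129.5, 97.8]
ee_rot: [0.001, 0.053, 0.999, -0.0]
force: [0.5, -0.2, -0.1]
grip_width: 0.449
grip_force: 0.0
```

```bash
python3 -m jog '[{"delta_pos":[0,0,-2],"angular":[0,0,0],"fingers":0.45},{"delta_pos":[0,0,-2],"angular":[0,0,0],"fingers":0.1},{"delta_pos":[0,0,-2],"angular":[0,0,0],"fingers":0.1},{"delta_pos":[0,0,-2],"angular":[0,0,0],"fingers":0.1},{"delta_pos":[0,0,-2],"angular":[0,0,0],"fingers":0.1},{"delta_pos":[0,0,-2],"angular":[0,0,0],"fingers":0.1}]' 45
python3 -m jog '[{"delta_pos":[0,0,8],"angular":[0,0,0],"fingers":0.1},{"delta_pos":[0,0,18],"angular":[0,0,0],"fingers":0.1},{"delta_pos":[0,0,30],"angular":[0,0,0],"fingers":0.1},{"delta_pos":[0,0,45],"angular":[0,0,0],"fingers":0.1},{"delta_pos":[0,0,75],"angular":[0,0,0],"fingers":0.1},{"delta_pos":[0,0,100],"angular":[0,0,0],"fingers":0.1},{"delta_pos":[0,0,100],"angular":[0,0,0],"fingers":0.1}]' 50
python3 -m jog '[{"delta_pos":[-167,-277,0],"angular":[0,0,-0.216],"fingers":0.1},{"delta_pos":[-167,-277,0],"angular":[0,0,-0.216],"fingers":0.1},{"delta_pos":[-167,-277,0],"angular":[0,0,-0.216],"fingers":0.1},{"delta_pos":[-167,-277,0],"angular":[0,0,-0.216],"fingers":0.1},{"delta_pos":[-167,-277,0],"angular":[0,0,-0.216],"fingers":0.1},{"delta_pos":[-167,-277,0],"angular":[0,0,-0.216],"fingers":0.1},{"delta_pos":[-167,-277,0],"angular":[0,0,-0.216],"fingers":0.1},{"delta_pos":[-167,-277,0],"angular":[0,0,-0.216],"fingers":0.1},{"delta_pos":[-167,-277,0],"angular":[0,0,-0.216],"fingers":0.1}]'
```

```text
time_s: 16.98
eef_pos: [618.8, -129.1, 94.9]
ee_rot: [0.0, 0.052, 0.999, -0.0]
force: [-2.1, 0.6, 4.4]
grip_width: 0.269
grip_force: 45.5
time_s: 17.85
eef_pos: [619.3, -129.2, 196.8]
ee_rot: [0.002, 0.052, 0.999, -0.001]
force: [-0.1, -0.1, -1.4]
grip_width: 0.268
grip_force: 50.0
time_s: 18.98
eef_pos: [452.3, -404.9, 194.3]
ee_rot: [-0.0, 0.159, 0.987, 0.0]
force: [0.1, 0.6, 0.0]
grip_width: 0.269
grip_force: 50.0
```

```bash
python3 -m jog '[{"delta_pos":[0,0,-60],"angular":[0,0,0],"fingers":0.1},{"delta_pos":[0,0,-110],"angular":[0,0,0],"fingers":0.1},{"delta_pos":[0,0,-140],"angular":[0,0,0],"fingers":0.1},{"delta_pos":[0,0,-155],"angular":[0,0,0],"fingers":0.1},{"delta_pos":[0,0,-164],"angular":[0,0,0],"fingers":0.1},{"delta_pos":[0,0,-164],"angular":[0,0,0],"fingers":0.1}]'
python3 -m jog '[{"delta_pos":[0,0,0],"angular":[0,0,0],"fingers":0.37},{"delta_pos":[0,0,0],"angular":[0,0,0],"fingers":0.37},{"delta_pos":[0,0,0],"angular":[0,0,0],"fingers":0.37},{"delta_pos":[0,0,40],"angular":[0,0,0],"fingers":0.37},{"delta_pos":[0,0,100],"angular":[0,0,0],"fingers":0.45},{"delta_pos":[0,0,160],"angular":[0,0,0],"fingers":0.45},{"delta_pos":[0,0,160],"angular":[0,0,0],"fingers":0.45}]'
python3 - <<'E'
from h import *
np.set_printoptions(precision=1,suppress=True)
s=cap('scene');t=cap('top')
for n,d in(('s',s),('t',t)):
  for a,w,h,e in rungs(d):
    P=ray(d,e,12)
    if w<15 and np.all(np.abs(P[:2,0]-450)<300) and np.all(abs(P[:,1])<520): print(n,a,w,h,P[:,:2].ravel(),'mid',(P[0]+P[1])[:2]/2,np.degrees(np.arctan((P[1]-P[0])[1]/(P[1]-P[0])[0])))
f=lambda x,y:(220+x/4.4-.4,115+y/4.4-.4)
for L in([(430,98),(415,228)],[(512,104),(497,235)]): print('forks z100-120',ray(t,[f(*q) for q in L],105)[:,:2].ravel())
E
```

```text
time_s: 19.73
eef_pos: [451.8, -406.1, 30.7]
ee_rot: [0.0, 0.16, 0.987, -0.0]
force: [0.5, 1.0, -0.4]
grip_width: 0.267
grip_force: 50.0
time_s: 20.6
eef_pos: [452.6, -407.4, 195.6]
ee_rot: [0.004, 0.16, 0.987, -0.003]
force: [0.6, 0.9, -0.8]
grip_width: 0.449
grip_force: 0.0
s 323 9.751364707946777 49.45335006713867 [521.1 304.7 656.1 366.9 588.4 335.6] mid [588.6 335.8] 24.735499426718842
s 467 12.004899978637695 54.19355010986328 [ 387.3 -130.9  532.8 -131.4  464.2 -131.1] mid [ 460.1 -131.2] -0.20901419184340775
s 591 11.648704528808594 64.62257385253906 [ 386.8 -333.   536.3 -380.9  466.6 -358.4] mid [ 461.5 -357. ] -17.776594465416927
s 620 11.907332420349121 66.73068237304688 [ 372.7 -380.5  522.7 -431.   452.  -406.9] mid [ 447.7 -405.7] -18.621985943417233
t 149 6.127945899963379 40.66727828979492 [655.8 366.6 523.7 305.5 589.5 335.9] mid [589.8 336. ] 24.836399821218414
t 164 6.957010269165039 34.152591705322266 [ 538.4 -385.   423.1 -347.3  477.7 -365.1] mid [ 480.7 -366.2] -18.126381797621242
t 98 6.0 15.0 [ 492.3 -132.6  439.7 -132.6  466.4 -132.6] mid [ 466.  -132.6] 0.012265989142809778
t 74 6.236810207366943 25.972471237182617 [ 160.3 -326.2  244.5 -357.3  194.2 -338.7] mid [ 202.4 -341.7] -20.246350823491746
forks z100-120 [688.2  56.  587.8  67.4]
forks z100-120 [683.6  -6.6 582.4   5.3]
```

```bash
python3 -m jog '[{"delta_pos":[10,274.3,0],"angular":[0,0,0.32],"fingers":0.45},{"delta_pos":[10,274.3,0],"angular":[0,0,0.32],"fingers":0.45},{"delta_pos":[10,274.3,0],"angular":[0,0,0.32],"fingers":0.45},{"delta_pos":[10,274.3,0],"angular":[0,0,0.32],"fingers":0.45},{"delta_pos":[10,274.3,0],"angular":[0,0,0.32],"fingers":0.45},{"delta_pos":[10,274.3,0],"angular":[0,0,0.32],"fingers":0.45},{"delta_pos":[10,274.3,0],"angular":[0,0,0.32],"fingers":0.45},{"delta_pos":[10,274.3,0],"angular":[0,0,0.32],"fingers":0.45}]'
python3 -m jog '[{"delta_pos":[0,0,-60],"angular":[0,0,0],"fingers":0.45},{"delta_pos":[0,0,-110],"angular":[0,0,0],"fingers":0.45},{"delta_pos":[0,0,-145],"angular":[0,0,0],"fingers":0.45},{"delta_pos":[0,0,-165],"angular":[0,0,0],"fingers":0.45},{"delta_pos":[0,0,-168],"angular":[0,0,0],"fingers":0.45},{"delta_pos":[0,0,-168],"angular":[0,0,0],"fingers":0.45}]'
```

```text
time_s: 21.7
eef_pos: [461.4, -132.7, 189.8]
ee_rot: [-0.0, 0.001, 1.0, 0.0]
force: [-0.2, -0.9, 0.7]
grip_width: 0.452
grip_force: 0.0
time_s: 22.45
eef_pos: [461.8, -132.3, 22.7]
ee_rot: [0.0, 0.001, 1.0, -0.0]
force: [0.0, -0.2, -0.0]
grip_width: 0.452
grip_force: 0.0
```

```bash
python3 -m jog '[{"delta_pos":[0,0,0],"angular":[0,0,0],"fingers":0.1},{"delta_pos":[0,0,0],"angular":[0,0,0],"fingers":0.1},{"delta_pos":[0,0,0],"angular":[0,0,0],"fingers":0.1},{"delta_pos":[0,0,0],"angular":[0,0,0],"fingers":0.1},{"delta_pos":[0,0,0],"angular":[0,0,0],"fingers":0.1},{"delta_pos":[0,0,50],"angular":[0,0,0],"fingers":0.1},{"delta_pos":[0,0,110],"angular":[0,0,0],"fingers":0.1},{"delta_pos":[0,0,145],"angular":[0,0,0],"fingers":0.1},{"delta_pos":[0,0,145],"angular":[0,0,0],"fingers":0.1}]' 70
python3 -m jog '[{"delta_pos":[157.2,3.2,0],"angular":[0,0,-0.104],"fingers":0.1},{"delta_pos":[157.2,3.2,0],"angular":[0,0,-0.104],"fingers":0.1},{"delta_pos":[157.2,3.2,0],"angular":[0,0,-0.104],"fingers":0.1},{"delta_pos":[157.2,3.2,0],"angular":[0,0,-0.104],"fingers":0.1},{"delta_pos":[157.2,3.2,0],"angular":[0,0,-0.104],"fingers":0.1},{"delta_pos":[157.2,3.2,0],"angular":[0,0,-0.104],"fingers":0.1},{"delta_pos":[157.2,3.2,0],"angular":[0,0,-0.104],"fingers":0.1}]'
python3 - <<'E'
from h import *
s=cap('scene')
cv2.imwrite('pics/p4.png',cv2.convertScaleAbs(cv2.resize(s['pixels'][150:350,230:430],(600,600),interpolation=cv2.INTER_CUBIC),alpha=1.5))
E
```

```text
time_s: 23.58
eef_pos: [462.5, -132.2, 170.1]
ee_rot: [0.003, 0.0, 1.0, -0.002]
force: [-0.4, 0.6, -1.2]
grip_width: 0.265
grip_force: 68.9
time_s: 24.45
eef_pos: [618.3, -128.7, 167.6]
ee_rot: [0.0, 0.053, 0.999, -0.0]
force: [0.4, 0.2, -0.6]
grip_width: 0.266
grip_force: 68.9
```

View pics/p4.png

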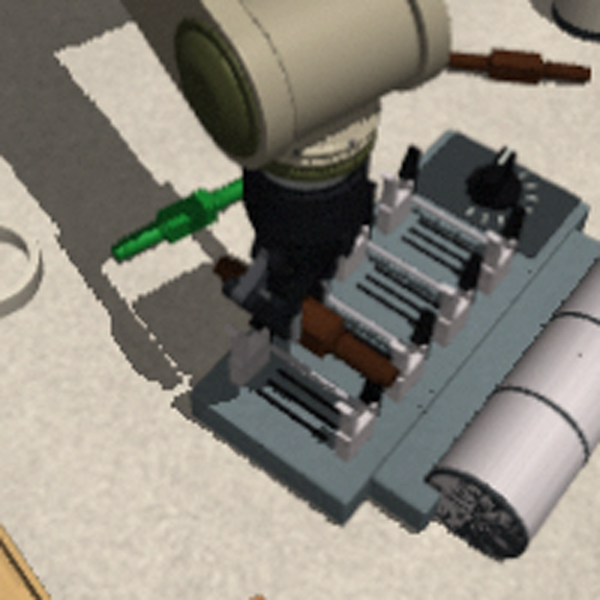

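The rung is held level above bay 1. Lowering it in stages.

```bash
python3 -m jog '[{"delta_pos":[0,0,-25],"angular":[0,0,0],"fingers":0.1},{"delta_pos":[0,0,-38],"angular":[0,0,0],"fingers":0.1},{"delta_pos":[0,0,-38],"angular":[0,0,0],"fingers":0.1},{"delta_pos":[0,0,-38],"angular":[0,0,0],"fingers":0.1}]'
python3 -m jog '[{"delta_pos":[0,0,-7],"angular":[0,0,0],"fingers":0.1},{"delta_pos":[0,0,-14],"angular":[0,0,0],"fingers":0.1},{"delta_pos":[0,0,-20],"angular":[0,0,0],"fingers":0.1},{"delta_pos":[0,0,-20],"angular":[0,0,0],"fingers":0.1}]'
```

```text
time_s: 25.0
eef_pos: [619.0, -128.7, 130.1]
ee_rot: [0.001, 0.052, 0.999, -0.0]
force: [0.4, -1.3, 0.0]
grip_width: 0.263
grip_force: 68.9
time_s: 25.5
eef_pos: [618.6, -129.0, 108.8]
ee_rot: [-0.0, 0.052, 0.999, -0.0]
force: [0.1, -2.7, -1.2]
grip_width: 0.266
grip_force: 69.0
```

```bash
python3 -m jog '[{"delta_pos":[0,0,-5],"angular":[0,0,0],"fingers":0.1},{"delta_pos":[0,0,-10],"angular":[0,0,0],"fingers":0.1},{"delta_pos":[0,0,-14],"angular":[0,0,0],"fingers":0.1},{"delta_pos":[0,0,-14],"angular":[0,0,0],"fingers":0.1}]'
python3 -m jog '[{"delta_pos":[0,0,-2],"angular":[0,0,0],"fingers":0.1},{"delta_pos":[0,0,-2],"angular":[0,0,0],"fingers":0.1},{"delta_pos":[0,0,-2],"angular":[0,0,0],"fingers":0.1}]'
```

```text
time_s: 26.0
eef_pos: [618.8, -128.2, 96.4]
ee_rot: [0.0, 0.052, 0.999, 0.0]
force: [-3.8, 0.5, 8.9]
grip_width: 0.264
grip_force: 70.3
time_s: 26.38
eef_pos: [619.0, -128.2, 96.2]
ee_rot: [0.001, 0.052, 0.999, -0.0]
force: [-10.8, 2.9, 22.0]
grip_width: 0.266
grip_force: 71.9
```

```bash
python3 -m jog '[{"delta_pos":[0,0,1],"angular":[0,0,0],"fingers":0.45},{"delta_pos":[0,0,1],"angular":[0,0,0],"fingers":0.45},{"delta_pos":[0,0,1],"angular":[0,0,0],"fingers":0.45},{"delta_pos":[0,0,1],"angular":[0,0,0],"fingers":0.45},{"delta_pos":[0,0,30],"angular":[0,0,0],"fingers":0.45},{"delta_pos":[0,0,80],"angular":[0,0,0],"fingers":0.45},{"delta_pos":[-10,80,110],"angular":[0,0,0],"fingers":0.45},{"delta_pos":[-20,150,110],"angular":[0,0,0],"fingers":0.45},{"delta_pos":[-20,200,110],"angular":[0,0,0],"fingers":0.45},{"delta_pos":[-20,200,110],"angular":[0,0,0],"fingers":0.45}]'
python3 - <<'E'
from h import *
np.set_printoptions(precision=1,suppress=True)
s=cap('scene');t=cap('top')
for n,d in(('s',s),('t',t)):
  for a,w,h,e in rungs(d):
    P=ray(d,e,12)
    if w<15 and np.all(np.abs(P[:2,0]-450)<300) and np.all(abs(P[:,1])<520): print(n,a,w,h,P[:,:2].ravel(),'mid',(P[0]+P[1])[:2]/2,np.degrees(np.arctan((P[1]-P[0])[1]/(P[1]-P[0])[0])),ray(d,e,88)[:,:2].ravel())
cv2.imwrite('pics/p5.png',cv2.convertScaleAbs(cv2.resize(s['pixels'][230:330,285:385],(600,600),interpolation=cv2.INTER_CUBIC),alpha=1.5))
E
```

```text
time_s: 27.62
eef_pos: [598.2, 74.6, 203.5]
ee_rot: [0.0, 0.051, 0.999, 0.0]
force: [0.9, -0.2, -0.0]
grip_width: 0.453
grip_force: 0.0
s 305 9.751364707946777 45.47319793701172 [531.9 309.8 656.1 367.  591.9 337.4] mid [594.  338.4] 24.717379059362056 [561.9 231.2 674.5 283.1 616.3 256.2]
s 540 13.867505073547363 66.28667449951172 [515.9 -78.8 681.4 -97.5 603.6 -88.6] mid [598.6 -88.1] -6.445371313301273 [ 547.3 -121.5  697.5 -138.4  626.9 -130.4]
s 136 11.371355056762695 24.406808853149414 [ 239.8 -351.6  308.6 -373.3  275.6 -362.8] mid [ 274.2 -362.4] -17.50033105685885 [ 296.7 -369.   359.2 -388.7  329.3 -379.2]
s 595 12.054241180419922 64.6605224609375 [ 386.8 -332.9  536.3 -381.   465.9 -358.2] mid [ 461.5 -357. ] -17.848782562318267 [ 430.2 -352.1  565.8 -395.7  502.  -375. ]
s 627 11.661903381347656 66.71295166015625 [ 372.7 -380.2  522.7 -431.   452.4 -406.9] mid [ 447.7 -405.6] -18.686040041125327 [ 417.4 -395.   553.5 -441.   489.7 -419.2]
t 133 6.666749477386475 28.159555435180664 [ 713.5 -147.   612.7 -136.2  652.5 -140.5] mid [ 663.1 -141.6] -6.125852510493252 [ 695.5 -137.6  599.1 -127.2  637.2 -131.3]
t 121 6.127945899963379 28.225692749023438 [613.2 347.8 522.9 303.5 575.9 329.5] mid [568.1 325.6] 26.139883312340082 [599.5 336.1 513.1 293.7 563.8 318.6]
t 197 7.439999103546143 42.59999465942383 [ 539.2 -385.9  395.3 -339.   466.5 -362.1] mid [ 467.3 -362.4] -18.034309118546947 [ 528.7 -366.2  390.9 -321.3  459.1 -343.5]
t 198 8.00367546081543 43.413875579833984 [ 529.7 -435.6  382.6 -387.1  454.6 -410.8] mid [ 456.1 -411.4] -18.234818318467457 [ 519.5 -413.8  378.7 -367.4  447.6 -390. ]
t 139 7.417469501495361 43.13121032714844 [ 303.  -369.6  159.8 -326.8  228.1 -347.2] mid [ 231.4 -348.2] -16.60962721134403 [ 302.6 -350.6  165.5 -309.7  230.9 -329.1]
```

View pics/p5.png

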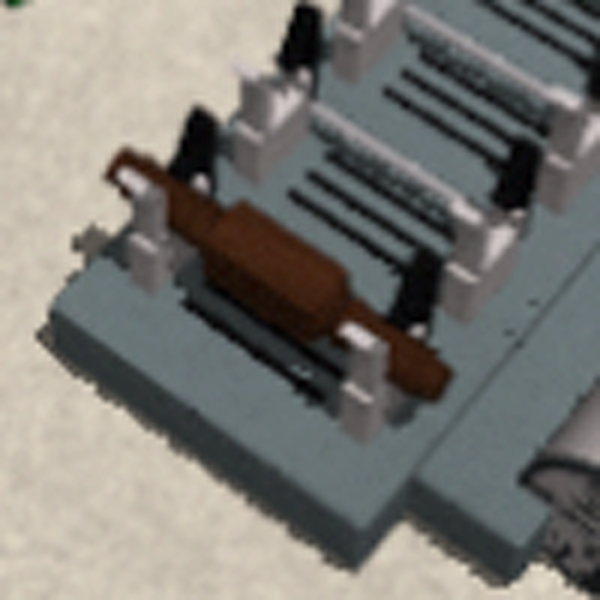

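Bay 1 looks seated, with both black noses over the shaft at (200,150) and (415,290). Now wet A.

```bash
python3 -m jog '[{"delta_pos":[-9.8,265,0],"angular":[0,0,0.536],"fingers":0.45},{"delta_pos":[-9.8,265,0],"angular":[0,0,0.536],"fingers":0.45},{"delta_pos":[-9.8,265,0],"angular":[0,0,0.536],"fingers":0.45},{"delta_pos":[-9.8,265,0],"angular":[0,0,0.536],"fingers":0.45},{"delta_pos":[-9.8,265,0],"angular":[0,0,0.536],"fingers":0.45},{"delta_pos":[-9.8,265,0],"angular":[0,0,0.536],"fingers":0.45},{"delta_pos":[-9.8,265,0],"angular":[0,0,0.536],"fingers":0.45},{"delta_pos":[-9.8,265,0],"angular":[0,0,0.536],"fingers":0.45}]'
python3 -m jog '[{"delta_pos":[0,0,-60],"angular":[0,0,0],"fingers":0.45},{"delta_pos":[0,0,-110],"angular":[0,0,0],"fingers":0.45},{"delta_pos":[0,0,-120],"angular":[0,0,0],"fingers":0.45},{"delta_pos":[0,0,-120],"angular":[0,0,0],"fingers":0.45},{"delta_pos":[0,0,-120],"angular":[0,0,0],"fingers":0.45}]'
python3 - <<'E'
from h import *
np.set_printoptions(precision=1,suppress=True)
s=cap('scene')
for a,w,h,e in rungs(s):
    P=ray(s,e,12)
    if w<15 and P[2,1]>200 and 400<P[2,0]<750: print(a,w,h,P[:,:2].ravel())
cv2.imwrite('pics/p6.png',cv2.convertScaleAbs(cv2.resize(s['pixels'][80:220,330:470],(560,560),interpolation=cv2.INTER_CUBIC),alpha=1.5))
E
```

```text
time_s: 28.72
eef_pos: [589.6, 334.8, 203.5]
ee_rot: [0.0, -0.213, 0.977, -0.0]
force: [-0.6, 0.1, -0.1]
grip_width: 0.451
grip_force: 0.0
time_s: 29.35
eef_pos: [590.1, 336.7, 86.0]
ee_rot: [0.002, -0.214, 0.977, 0.0]
force: [0.8, -0.5, 0.8]
grip_width: 0.446
grip_force: 0.0
313 9.751364707946777 49.45335006713867 [521.  304.8 656.1 367.  589.2 336.2]
```

View pics/p6.png

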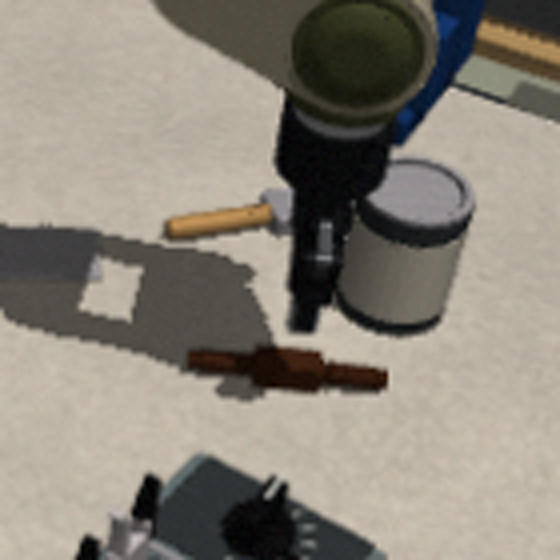

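The wet rung hasn't moved, at p6 (288,368), and the open gripper is above it. Descend and grip.

```bash
python3 -m jog '[{"delta_pos":[0,0,-40],"angular":[0,0,0],"fingers":0.45},{"delta_pos":[0,0,-62],"angular":[0,0,0],"fingers":0.45},{"delta_pos":[0,0,-62],"angular":[0,0,0],"fingers":0.45},{"delta_pos":[0,0,-62],"angular":[0,0,0],"fingers":0.45}]'
python3 -m jog '[{"delta_pos":[0,0,0],"angular":[0,0,0],"fingers":0.1},{"delta_pos":[0,0,0],"angular":[0,0,0],"fingers":0.1},{"delta_pos":[0,0,0],"angular":[0,0,0],"fingers":0.1},{"delta_pos":[0,0,0],"angular":[0,0,0],"fingers":0.1},{"delta_pos":[0,0,0],"angular":[0,0,0],"fingers":0.1},{"delta_pos":[0,0,50],"angular":[0,0,0],"fingers":0.1},{"delta_pos":[0,0,110],"angular":[0,0,0],"fingers":0.1},{"delta_pos":[0,0,165],"angular":[0,0,0],"fingers":0.1},{"delta_pos":[0,0,165],"angular":[0,0,0],"fingers":0.1}]' 70
```

```text
time_s: 29.9
eef_pos: [589.7, 336.8, 22.9]
ee_rot: [0.001, -0.214, 0.977, 0.0]
force: [0.5, -0.3, 0.4]
grip_width: 0.449
grip_force: 0.0
time_s: 31.02
eef_pos: [590.4, 337.1, 192.1]
ee_rot: [0.005, -0.214, 0.977, 0.001]
force: [-0.9, -0.3, -0.7]
grip_width: 0.263
grip_force: 69.6
```

```bash
python3 -m jog '[{"delta_pos":[36.4,-402.3,0],"angular":[0,0,-0.536],"fingers":0.1},{"delta_pos":[36.4,-402.3,0],"angular":[0,0,-0.536],"fingers":0.1},{"delta_pos":[36.4,-402.3,0],"angular":[0,0,-0.536],"fingers":0.1},{"delta_pos":[36.4,-402.3,0],"angular":[0,0,-0.536],"fingers":0.1},{"delta_pos":[36.4,-402.3,0],"angular":[0,0,-0.536],"fingers":0.1},{"delta_pos":[36.4,-402.3,0],"angular":[0,0,-0.536],"fingers":0.1},{"delta_pos":[36.4,-402.3,0],"angular":[0,0,-0.536],"fingers":0.1},{"delta_pos":[36.4,-402.3,0],"angular":[0,0,-0.536],"fingers":0.1},{"delta_pos":[36.4,-402.3,0],"angular":[0,0,-0.536],"fingers":0.1},{"delta_pos":[36.4,-402.3,0],"angular":[0,0,-0.536],"fingers":0.1}]'
python3 -m jog '[{"delta_pos":[0,0,-30],"angular":[0,0,0],"fingers":0.1},{"delta_pos":[0,0,-50],"angular":[0,0,0],"fingers":0.1},{"delta_pos":[0,0,-58],"angular":[0,0,0],"fingers":0.1},{"delta_pos":[0,0,-58],"angular":[0,0,0],"fingers":0.1}]'
python3 -c "
from h import *
s=ctrl.sense();print(s['eef_pos'],2*np.arctan2(s['ee_rot'][2],s['ee_rot'][1])*57.3)"
```

```text
time_s: 32.28
eef_pos: [625.2, -64.5, 186.1]
ee_rot: [-0.0, 0.052, 0.999, 0.0]
force: [0.5, 0.4, -1.1]
grip_width: 0.261
grip_force: 69.6
time_s: 32.78
eef_pos: [625.4, -65.4, 128.4]
ee_rot: [-0.0, 0.052, 0.999, 0.0]
force: [-0.2, 0.9, -1.1]
grip_width: 0.264
grip_force: 69.6
[625.35422961 -65.35817892 128.36697556] 174.0488048784085
```

Aligned. Push it home.

```bash
python3 -m jog '[{"delta_pos":[0,0,-8],"angular":[0,0,0],"fingers":0.1},{"delta_pos":[0,0,-16],"angular":[0,0,0],"fingers":0.1},{"delta_pos":[0,0,-20],"angular":[0,0,0],"fingers":0.1},{"delta_pos":[0,0,-20],"angular":[0,0,0],"fingers":0.1}]'
python3 -m jog '[{"delta_pos":[0,0,-5],"angular":[0,0,0],"fingers":0.1},{"delta_pos":[0,0,-10],"angular":[0,0,0],"fingers":0.1},{"delta_pos":[0,0,-13],"angular":[0,0,0],"fingers":0.1},{"delta_pos":[0,0,-13],"angular":[0,0,0],"fingers":0.1}]'
python3 -m jog '[{"delta_pos":[0,0,-2],"angular":[0,0,0],"fingers":0.1},{"delta_pos":[0,0,-2],"angular":[0,0,0],"fingers":0.1},{"delta_pos":[0,0,-2],"angular":[0,0,0],"fingers":0.1}]'
```

```text
time_s: 33.28
eef_pos: [625.7, -65.6, 108.2]
ee_rot: [0.001, 0.052, 0.999, 0.0]
force: [4.0, 1.9, -0.6]
grip_width: 0.263
grip_force: 69.7
time_s: 33.78
eef_pos: [625.0, -65.6, 96.0]
ee_rot: [-0.0, 0.052, 0.999, 0.0]
force: [-4.6, 4.7, 9.5]
grip_width: 0.262
grip_force: 71.1
time_s: 34.15
eef_pos: [625.0, -65.6, 95.8]
ee_rot: [-0.0, 0.052, 0.999, -0.0]
force: [-11.0, 5.6, 23.4]
grip_width: 0.263
grip_force: 72.8
```

```bash
python3 -m jog '[{"delta_pos":[0,0,1],"angular":[0,0,0],"fingers":0.45},{"delta_pos":[0,0,1],"angular":[0,0,0],"fingers":0.45},{"delta_pos":[0,0,1],"angular":[0,0,0],"fingers":0.45},{"delta_pos":[0,0,1],"angular":[0,0,0],"fingers":0.45},{"delta_pos":[0,0,30],"angular":[0,0,0],"fingers":0.45},{"delta_pos":[0,0,80],"angular":[0,0,0],"fingers":0.45},{"delta_pos":[0,0,110],"angular":[0,0,0],"fingers":0.45},{"delta_pos":[0,0,110],"angular":[0,0,0],"fingers":0.45}]' 40
python3 -m jog '[{"delta_pos":[27.3,208.3,0],"angular":[0,0,-1.475],"fingers":0.45},{"delta_pos":[27.3,208.3,0],"angular":[0,0,-1.475],"fingers":0.45},{"delta_pos":[27.3,208.3,0],"angular":[0,0,-1.475],"fingers":0.45},{"delta_pos":[27.3,208.3,0],"angular":[0,0,-1.475],"fingers":0.45},{"delta_pos":[27.3,208.3,0],"angular":[0,0,-1.475],"fingers":0.45},{"delta_pos":[27.3,208.3,0],"angular":[0,0,-1.475],"fingers":0.45},{"delta_pos":[27.3,208.3,0],"angular":[0,0,-1.475],"fingers":0.45},{"delta_pos":[27.3,208.3,0],"angular":[0,0,-1.475],"fingers":0.45},{"delta_pos":[27.3,208.3,0],"angular":[0,0,-1.475],"fingers":0.45},{"delta_pos":[27.3,208.3,0],"angular":[0,0,-1.475],"fingers":0.45}]'
python3 - <<'E'
from h import *
np.set_printoptions(precision=1,suppress=True)
s=cap('scene')
for a,w,h,e in rungs(s):
    P=ray(s,e,88)
    if w<16 and 300<P[2,0]<750 and abs(P[2,1])<520: print(a,w,h,P[:,:2].ravel())
A=cv2.resize(s['pixels'][210:310,285:395],(660,600),interpolation=cv2.INTER_CUBIC)
cv2.imwrite('pics/p7.png',cv2.convertScaleAbs(A,alpha=1.5))
E
```

```text
time_s: 35.15
eef_pos: [626.1, -66.1, 205.6]
ee_rot: [0.002, 0.052, 0.999, -0.001]
force: [-0.4, 0.5, -0.3]
grip_width: 0.451
grip_force: 0.0
time_s: 36.4
eef_pos: [652.4, 142.4, 202.5]
ee_rot: [-0.0, 0.709, 0.705, -0.0]
force: [1.2, 0.0, -0.4]
grip_width: 0.45
grip_force: 0.0
491 13.590154647827148 63.23582458496094 [535.5 -54.4 686.1 -71.1 612.4 -62.9]
540 13.83346939086914 66.26115417480469 [ 547.3 -121.6  697.3 -138.3  626.5 -130.3]
143 11.371355056762695 24.406808853149414 [ 296.8 -369.2  359.2 -388.6  328.6 -379.1]
596 11.648704528808594 64.62257385253906 [ 430.2 -352.1  565.8 -395.7  502.2 -375.1]
627 11.833402633666992 66.71295166015625 [ 417.3 -395.2  553.5 -441.   489.5 -419.2]
```

View pics/p7.png

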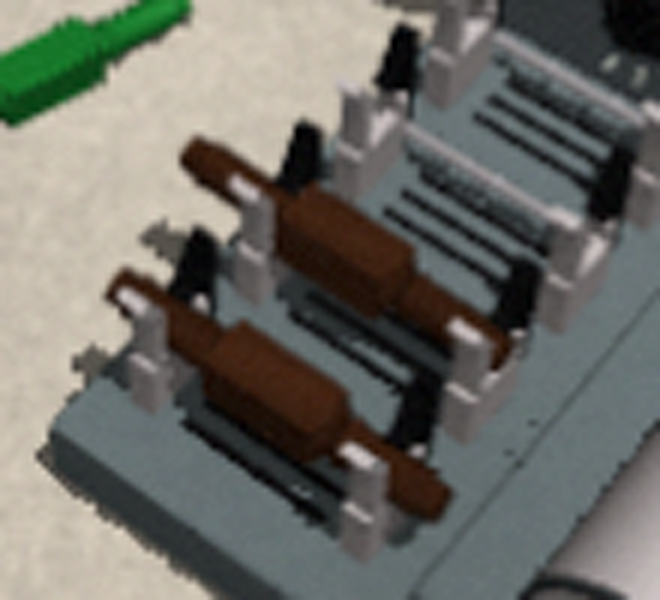

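Both rungs sit in their forks with the black noses over the shafts, at (300,150), (518,295), (195,260) and (410,400). One quick numeric check from the top view before I turn the heat on.

```bash
python3 - <<'E'
from h import *
np.set_printoptions(precision=1,suppress=True)
t0={'pixels':cv2.imread('pics/top0.png')}; s0={'pixels':cv2.imread('pics/scene0.png')}
for n,im0 in(('top',t0),('scene',s0)):
  d=cap(n)
  for lab,px in(('old',im0['pixels']),('new',d['pixels'])):
    e=dict(d);e['pixels']=px
    for a,w,h,q in rungs(e,amin=40):
      P=ray(d,q,88)[:,:2]
      if 540<P[2,0]<700 and -145<P[2,1]<-50:
        m=P[2]; print(n,lab,a,P.ravel(),'perp',m@[.105,.9945],'axial',P[:2].mean(0)@[.9945,-.105])
E
```

```text
top old 137 [ 692.4 -137.3  595.7 -126.4  634.2 -130.7] perp -63.43672722378133 axial 654.376405074229
top old 136 [661.5 -68.8 561.5 -58.8 622.5 -64.9] perp 0.8672585676670227 axial 614.8376928452923
top old 44 [ 589.2 -127.1  544.3 -120.5  568.4 -124. ] perp -63.67509450436462 axial 576.65072209684
top new 134 [ 695.8 -137.9  599.4 -127.5  638.2 -131.7] perp -63.95356130636384 axial 657.9720123636856
top new 175 [685.1 -68.7 537.8 -54.3 610.1 -61.4] perp 3.0357553561732677 axial 614.5278936063843
scene old 483 [561.4 -58.2 708.7 -74.8 639.5 -66.9] perp 0.6070948592709288 axial 638.5660032448919
scene old 542 [ 543.3 -120.5  693.9 -137.2  623.2 -129.3] perp -63.13497163960078 axial 628.6908961390635
scene new 497 [535.5 -54.4 686.1 -71.2 612.3 -62.9] perp 1.7426884911739973 axial 613.9981995093183
scene new 542 [ 547.3 -121.5  697.5 -138.4  626.8 -130.3] perp -63.80429179402932 axial 632.6095440263664
```

Bay 2's rung is home, but it sits about 15 mm off-centre along its axis, so the far fork is close to the thin tip. There is plenty of time, so I'll pull it and reseat it centred.

```bash
python3 -m jog '[{"delta_pos":[-38.5,-207,0],"angular":[0,0,1.475],"fingers":0.45},{"delta_pos":[-38.5,-207,0],"angular":[0,0,1.475],"fingers":0.45},{"delta_pos":[-38.5,-207,0],"angular":[0,0,1.475],"fingers":0.45},{"delta_pos":[-38.5,-207,0],"angular":[0,0,1.475],"fingers":0.45},{"delta_pos":[-38.5,-207,0],"angular":[0,0,1.475],"fingers":0.45},{"delta_pos":[-38.5,-207,0],"angular":[0,0,1.475],"fingers":0.45},{"delta_pos":[-38.5,-207,0],"angular":[0,0,1.475],"fingers":0.45},{"delta_pos":[-38.5,-207,0],"angular":[0,0,1.475],"fingers":0.45},{"delta_pos":[-38.5,-207,0],"angular":[0,0,1.475],"fingers":0.45},{"delta_pos":[-38.5,-207,0],"angular":[0,0,1.475],"fingers":0.45}]'
python3 -m jog '[{"delta_pos":[0,0,-50],"angular":[0,0,0],"fingers":0.45},{"delta_pos":[0,0,-80],"angular":[0,0,0],"fingers":0.45},{"delta_pos":[0,0,-100],"angular":[0,0,0],"fingers":0.45},{"delta_pos":[0,0,-109],"angular":[0,0,0],"fingers":0.45},{"delta_pos":[0,0,-109],"angular":[0,0,0],"fingers":0.45},{"delta_pos":[0,0,-109],"angular":[0,0,0],"fingers":0.45}]'
python3 - <<'E'
from h import *
s=cap('scene')
cv2.imwrite('pics/p8.png',cv2.convertScaleAbs(cv2.resize(s['pixels'][200:310,275:385],(600,600),interpolation=cv2.INTER_CUBIC),alpha=1.5))
E
```

```text
time_s: 37.8
eef_pos: [614.1, -64.5, 203.3]
ee_rot: [0.0, 0.054, 0.999, 0.0]
force: [-0.2, -0.6, 0.2]
grip_width: 0.449
grip_force: 0.0
time_s: 38.55
eef_pos: [614.6, -64.7, 95.3]
ee_rot: [0.001, 0.053, 0.999, -0.0]
force: [0.3, 0.3, 0.1]
grip_width: 0.449
grip_force: 0.0
```

View pics/p8.png

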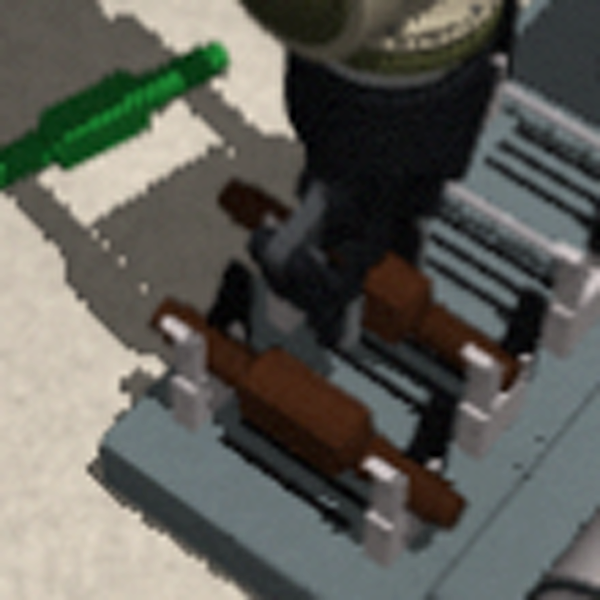

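The fingers straddle the block of the bay 2 rung. Grip it, lift clear, shift and reinsert.

```bash
python3 -m jog '[{"delta_pos":[0,0,0],"angular":[0,0,0],"fingers":0.1},{"delta_pos":[0,0,0],"angular":[0,0,0],"fingers":0.1},{"delta_pos":[0,0,0],"angular":[0,0,0],"fingers":0.1},{"delta_pos":[0,0,0],"angular":[0,0,0],"fingers":0.1},{"delta_pos":[0,0,0],"angular":[0,0,0],"fingers":0.1}]' 70
python3 -m jog '[{"delta_pos":[0,0,8],"angular":[0,0,0],"fingers":0.1},{"delta_pos":[0,0,18],"angular":[0,0,0],"fingers":0.1},{"delta_pos":[0,0,30],"angular":[0,0,0],"fingers":0.1},{"delta_pos":[0,0,50],"angular":[0,0,0],"fingers":0.1},{"delta_pos":[7,0,60],"angular":[0,0,0],"fingers":0.1},{"delta_pos":[14,-1.3,60],"angular":[0,0,0],"fingers":0.1},{"delta_pos":[14,-1.3,60],"angular":[0,0,0],"fingers":0.1}]'
python3 -c "
from h import *
s=cap('scene')
for a,w,h,e in rungs(s):
    P=ray(s,e,148)
    if w<16 and 400<P[2,0]<750 and abs(P[2,1]+100)<160: print(a,w,h,P[:,:2].ravel().round(1))"
```

```text
time_s: 39.22
eef_pos: [614.6, -64.4, 95.2]
ee_rot: [0.001, 0.052, 0.999, -0.0]
force: [0.3, 2.8, 6.4]
grip_width: 0.266
grip_force: 69.6
time_s: 40.1
eef_pos: [628.2, -65.9, 153.3]
ee_rot: [-0.001, 0.052, 0.999, 0.0]
force: [0.4, -0.9, -1.5]
grip_width: 0.258
grip_force: 69.9
63 6.656403064727783 11.371355056762695 [550.7 -63.1 577.9 -62.  563.1 -62.6]
312 14.200000762939453 35.0 [624.9 -64.3 700.9 -79.1 662.  -71.5]
554 13.949716567993164 66.49365234375 [ 571.5 -154.9  710.  -171.   644.9 -163.3]
```

```bash
python3 -m jog '[{"delta_pos":[0,0,-20],"angular":[0,0,0],"fingers":0.1},{"delta_pos":[0,0,-32],"angular":[0,0,0],"fingers":0.1},{"delta_pos":[0,0,-40],"angular":[0,0,0],"fingers":0.1},{"delta_pos":[0,0,-46],"angular":[0,0,0],"fingers":0.1},{"delta_pos":[0,0,-52],"angular":[0,0,0],"fingers":0.1},{"delta_pos":[0,0,-58],"angular":[0,0,0],"fingers":0.1},{"delta_pos":[0,0,-60],"angular":[0,0,0],"fingers":0.1},{"delta_pos":[0,0,-60],"angular":[0,0,0],"fingers":0.1}]'
python3 -m jog '[{"delta_pos":[0,0,-2],"angular":[0,0,0],"fingers":0.1},{"delta_pos":[0,0,-2],"angular":[0,0,0],"fingers":0.1},{"delta_pos":[0,0,-2],"angular":[0,0,0],"fingers":0.1}]'
```

```text
time_s: 41.15
eef_pos: [628.0, -65.8, 95.2]
ee_rot: [0.0, 0.052, 0.999, -0.0]
force: [-4.5, 1.3, 9.4]
grip_width: 0.262
grip_force: 71.4
time_s: 41.52
eef_pos: [628.2, -65.8, 95.0]
ee_rot: [0.001, 0.052, 0.999, -0.0]
force: [-9.8, 2.3, 21.4]
grip_width: 0.262
grip_force: 73.0
```

Home at the same height as the first grasp. Release, go above the dial and check.

```bash
python3 -m jog '[{"delta_pos":[0,0,2],"angular":[0,0,0],"fingers":0.45},{"delta_pos":[0,0,2],"angular":[0,0,0],"fingers":0.45},{"delta_pos":[0,0,2],"angular":[0,0,0],"fingers":0.45},{"delta_pos":[0,0,2],"angular":[0,0,0],"fingers":0.45},{"delta_pos":[0,0,30],"angular":[0,0,0],"fingers":0.45},{"delta_pos":[0,0,80],"angular":[0,0,0],"fingers":0.45},{"delta_pos":[0,0,110],"angular":[0,0,0],"fingers":0.45},{"delta_pos":[0,0,110],"angular":[0,0,0],"fingers":0.45}]' 40
python3 -m jog '[{"delta_pos":[24.5,208.5,0],"angular":[0,0,-1.475],"fingers":0.45},{"delta_pos":[24.5,208.5,0],"angular":[0,0,-1.475],"fingers":0.45},{"delta_pos":[24.5,208.5,0],"angular":[0,0,-1.475],"fingers":0.45},{"delta_pos":[24.5,208.5,0],"angular":[0,0,-1.475],"fingers":0.45},{"delta_pos":[24.5,208.5,0],"angular":[0,0,-1.475],"fingers":0.45},{"delta_pos":[24.5,208.5,0],"angular":[0,0,-1.475],"fingers":0.45},{"delta_pos":[24.5,208.5,0],"angular":[0,0,-1.475],"fingers":0.45},{"delta_pos":[24.5,208.5,0],"angular":[0,0,-1.475],"fingers":0.45},{"delta_pos":[24.5,208.5,0],"angular":[0,0,-1.475],"fingers":0.45},{"delta_pos":[24.5,208.5,0],"angular":[0,0,-1.475],"fingers":0.45}]'
python3 - <<'E'
from h import *
s=cap('scene')
for a,w,h,e in rungs(s):
    P=ray(s,e,88)
    if w<16 and 400<P[2,0]<750 and -500<P[2,1]<400: print(a,w,h,P[:,:2].ravel().round(1),P[2,:2]@[.105,.9945],P[:2,:2].mean(0)@[.9945,-.105])
cv2.imwrite('pics/p9.png',cv2.convertScaleAbs(s['pixels'],alpha=1.4))
E
```

```text
time_s: 42.52
eef_pos: [628.9, -66.1, 204.6]
ee_rot: [0.002, 0.052, 0.999, -0.001]
force: [0.3, -0.5, -0.6]
grip_width: 0.446
grip_force: 0.0
time_s: 43.78
eef_pos: [652.4, 142.6, 201.5]
ee_rot: [-0.0, 0.709, 0.705, -0.0]
force: [0.6, 0.3, 0.3]
grip_width: 0.452
grip_force: 0.0
483 13.312806129455566 63.79052734375 [549.9 -59.6 699.6 -75.2 628.5 -67.8] -1.3978349420101068 628.3918948233744
548 13.845020294189453 66.3577880859375 [ 547.3 -121.7  697.5 -138.3  627.6 -130.5] -63.88119555854649 632.6232985653372
602 11.887957572937012 64.88523864746094 [ 430.2 -352.   566.3 -395.9  502.2 -375.1] -320.2599124261683 534.7696281571557
623 11.661903381347656 65.85545349121094 [ 418.5 -395.5  552.8 -440.8  489.4 -419.1] -365.4545355295644 526.9084714106184
```

View pics/p9.png

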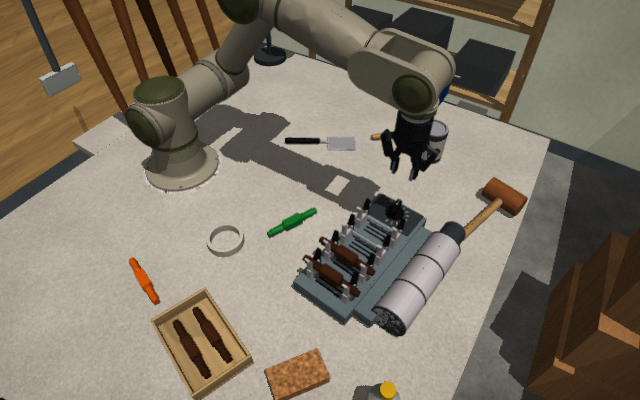

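Two rungs are in the tray at (188,349) and (212,334), two wet rungs are clipped at (331,275) and (347,253), and none are left on the bench. Now set the dial to step 3.

```bash
python3 -m jog '[{"delta_pos":[0,0,-50],"angular":[0,0,0],"fingers":0.45},{"delta_pos":[0,0,-90],"angular":[0,0,0],"fingers":0.45},{"delta_pos":[0,0,-115],"angular":[0,0,0],"fingers":0.45},{"delta_pos":[0,0,-123],"angular":[0,0,0],"fingers":0.45},{"delta_pos":[0,0,-123],"angular":[0,0,0],"fingers":0.45}]' 40
python3 -m jog '[{"delta_pos":[0,0,0],"angular":[0,0,0],"fingers":0},{"delta_pos":[0,0,0],"angular":[0,0,0],"fingers":0},{"delta_pos":[0,0,0],"angular":[0,0,0],"fingers":0},{"delta_pos":[0,0,0],"angular":[0,0,0],"fingers":0},{"delta_pos":[0,0,2],"angular":[0,0,0],"fingers":0}]' 60
python3 -c "
from h import *
s=ctrl.sense();print(s['wrist_torque'],2*np.arctan2(s['ee_rot'][2],s['ee_rot'][1])*57.3)"
```

```text
time_s: 44.45
eef_pos: [652.8, 142.7, 79.7]
ee_rot: [0.0, 0.71, 0.704, 0.0]
force: [0.3, 0.2, -0.2]
grip_width: 0.452
grip_force: 0.0
time_s: 45.08
eef_pos: [652.2, 142.8, 81.1]
ee_rot: [-0.0, 0.71, 0.704, -0.0]
force: [1.4, 0.2, -12.6]
grip_width: 0.145
grip_force: 58.4
[ 0.07364001 -0.51388859  0.07698336] 89.5117538807598
```

```bash
python3 -m jog '[{"delta_pos":[0,0,-1],"angular":[0,0,-0.15],"fingers":0},{"delta_pos":[0,0,-1],"angular":[0,0,-0.3],"fingers":0},{"delta_pos":[0,0,-1],"angular":[0,0,-0.45],"fingers":0},{"delta_pos":[0,0,-1],"angular":[0,0,-0.6],"fingers":0},{"delta_pos":[0,0,-1],"angular":[0,0,-0.75],"fingers":0},{"delta_pos":[0,0,-1],"angular":[0,0,-0.9],"fingers":0},{"delta_pos":[0,0,-1],"angular":[0,0,-1.05],"fingers":0},{"delta_pos":[0,0,-1],"angular":[0,0,-1.2],"fingers":0},{"delta_pos":[0,0,-1],"angular":[0,0,-1.257],"fingers":0},{"delta_pos":[0,0,-1],"angular":[0,0,-1.257],"fingers":0}]'
python3 -c "
from h import *
s=ctrl.sense();print(s['wrist_torque'],2*np.arctan2(s['ee_rot'][2],s['ee_rot'][1])*57.3)"
python3 -m jog '[{"delta_pos":[0,0,0],"angular":[0,0,0],"fingers":0.45},{"delta_pos":[0,0,0],"angular":[0,0,0],"fingers":0.45},{"delta_pos":[0,0,0],"angular":[0,0,0],"fingers":0.45},{"delta_pos":[0,0,0],"angular":[0,0,0],"fingers":0.45},{"delta_pos":[0,0,50],"angular":[0,0,0],"fingers":0.45},{"delta_pos":[0,0,110],"angular":[0,0,0],"fingers":0.45},{"delta_pos":[-60,0,150],"angular":[0,0,0],"fingers":0.45},{"delta_pos":[-120,0,150],"angular":[0,0,0],"fingers":0.45},{"delta_pos":[-180,0,150],"angular":[0,0,0],"fingers":0.45},{"delta_pos":[-240,0,150],"angular":[0,0,0],"fingers":0.45}]'
python3 - <<'E'
from h import *
t,s=cap('top'),cap('scene')
a=t['pixels'][132:168,272:312]; b=s['pixels'][185:305,290:430]
A=cv2.resize(a,(400,360),interpolation=cv2.INTER_CUBIC);B=cv2.resize(b,(400,360),interpolation=cv2.INTER_CUBIC)
cv2.imwrite('pics/d3.png',cv2.convertScaleAbs(np.hstack([A,B]),alpha=1.7))
F=lambda L:[(272+x/10-.45,132+y/10-.45) for x,y in L]
d=cap('top');g=cv2.cvtColor(d['pixels'],cv2.COLOR_BGR2GRAY)[132:168,272:312]
E
```

```text
time_s: 46.32
eef_pos: [651.8, 143.1, 81.0]
ee_rot: [-0.0, 0.988, 0.152, -0.001]
force: [-7.3, 0.3, 5.0]
grip_width: 0.146
grip_force: 60.9
[0.08379345 1.23532323 0.00734969] 17.463556598490218
time_s: 47.58
eef_pos: [411.3, 142.6, 230.4]
ee_rot: [0.0, 0.988, 0.152, 0.0]
force: [0.6, 0.5, 1.7]
grip_width: 0.451
grip_force: 0.0
```

View pics/d3.png

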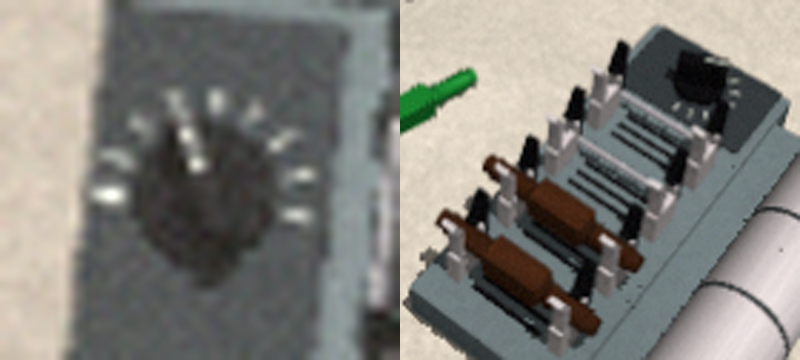

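The pointer (197,165)-(183,128) now aims at the third mark after off, at (175,102). Everything is in place and the robot is clear, so I'm handing in.

```bash
python3 -c "
from rig import ctrl
print(ctrl.finish_job())"
```

```text
the job is handed in; nothing more can be done
None
```

The job is handed in: heat turned off first, both dry rungs laid flat in the tray, both wet rungs pushed home in bays 1 and 2, and the selector then set to step 3. I checked all of this by camera and contact force; the judge's verdict was not shown.

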